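Lock out the bottle shaker and unload it

TASK

The mixing run is over and the platform has stopped: bring the shaker's drive lever upright to neutral, then take the key from its dock, push it fully into the key switch and turn it clockwise to its stop to lock the drive. Only then pull the clamp bar fully open, lift the bottles out and stand every one upright on the floor of its own compartment in the orange carrier. At the end the key is back in its dock, fully home, the drive still in neutral and locked and the clamp left open; never tip a bottle over and leave the other things on the bench undisturbed.

Things in the scene. Friction and masses are not known exactly. Their poses are not given: they have to be found in the camera images.
- lever_ball (a point): centre of the round black ball grip (28 mm diameter) on top of the drive lever, a 10 mm steel rod rising from a black gate on the shaker's front console, on the left. The ball swings about lever_pivot, 70 mm away, in the shaker's y-z plane: ball = lever_pivot + 70 mm * (0, sin q, cos q) in the axes of shaker, with q = drive_lever.
- lever_pivot (a point): pivot of the drive lever, 78 mm above the bench, 3 mm above the console top; the two gate cheeks beside the lever (in the shaker's x) rise 14 mm above the console
- drive_lever (a joint): angle of the drive lever (rad): 0 = upright, neutral, at the green mark; positive = leaning to the shaker's +y (left seen from the robot); limits -0.75 to 0.75. Friction, about 2 N at the ball: it stays where it is left.
- shaker: low white bottle shaker, 285 x 280 mm, fixed to the bench. Origin on the bench near its middle; x points away from the robot, from the grey console (top z = 75 mm) to the bottle row, y left along the row. Platform top z = 85 mm; bottles at x = +70, y = -90, -30, +30, +90 mm (some places empty), rear bar behind them to z = 135 mm. Key switch at x = -100, y = -75; lever at x = -100, y = +65 mm.
- lock_mouth (a point): mouth of the keyway, centre of the top of the round brass lock cylinder of the key switch on the console (103 mm above the bench, 28 mm above the console; dark collar round it, 54 mm wide, 20 mm high). Keyway: slot 16 x 7 mm, 26 mm deep, long side along this point's x axis; the point turns with the cylinder; z up.
- lock (a joint): angle of the lock cylinder (rad): 0 = drive enabled (green mark, keyway along the shaker's x axis); grows as it is turned clockwise seen from above, to the stop at 1.05 = drive locked (red mark). Friction 0.08 N m, no spring: it stays where it is left.
- clamp_knob (a point): grip point on the axis of the upright red pull knob (22 mm diameter) of the clamp bar: 169 mm above the bench, 12 mm below the knob's top, 22 mm above the bracket under it, 22 mm in front of the bar. The bar is aluminium, 244 mm long in y, top 168 mm above the bench; while closed its lip reaches 6 mm over the bottles' shoulders, 3 mm above them.
- clamp (a joint): opening of the clamp bar (m): 0 = closed on the bottles (2 mm play), grows as the bar slides along the shaker's -x (towards the robot), fully open at the stop at 0.050. Friction about 2 N; stays where it is left.
- carrier: loose orange bottle carrier on the bench, open box 132 x 132 x 50 mm, 0.7 kg, walls 4 mm, floor 4 mm thick, one divider each way, so four compartments of 60 x 60 mm with centres at x = +-32, y = +-32 mm in its frame; divider as high as the walls; origin under its centre, z up.
- dock: loose black key dock, block 60 x 60 x 40 mm, 0.6 kg, with a keyway in its top; origin under its centre.
- dock_mouth (a point): mouth of the dock's keyway in the middle of its top face: slot 16 x 7 mm, 26 mm deep, long side along this point's x axis, z up
- key: red-headed switch key, 76 mm long, 50 g, at the start upright, blade down, in the dock. Origin at the blade's tip, z up to the head, x along the blade's width. Blade 14 (x) x 5 (y) mm to z = 36, slimmer nose in the first 3 mm; collar 20 x 9 mm to z = 42; flat red head 36 (x) x 10 (y) mm from z = 42 to 76 mm. Fits either way round; fully home its tip is 26 mm below a keyway's mouth.
- bottle1: white reagent bottle with orange band and blue screw cap, 0.18 kg (varies): body 50 mm diameter to z = 75 mm, neck 28 mm, cap 35 mm diameter from z = 84 to 108 mm; origin at the centre of its base, z up. At the start it stands on the shaker's platform in the clamp; may be absent.
- bottle2: white reagent bottle with orange band and blue screw cap, 0.18 kg (varies): body 50 mm diameter to z = 75 mm, neck 28 mm, cap 35 mm diameter from z = 84 to 108 mm; origin at the centre of its base, z up. At the start it stands on the shaker's platform in the clamp; may be absent.
- bottle3: white reagent bottle with orange band and blue screw cap, 0.18 kg (varies): body 50 mm diameter to z = 75 mm, neck 28 mm, cap 35 mm diameter from z = 84 to 108 mm; origin at the centre of its base, z up. At the start it stands on the shaker's platform in the clamp; may be absent.
- bottle4: white reagent bottle with orange band and blue screw cap, 0.18 kg (varies): body 50 mm diameter to z = 75 mm, neck 28 mm, cap 35 mm diameter from z = 84 to 108 mm; origin at the centre of its base, z up. At the start it stands on the shaker's platform in the clamp; may be absent.
- tube_rack: bystander: white rack of purple-capped blood tubes, 60 x 200 mm, 95 mm high, origin under its centre
- sanitiser: bystander: clear bottle, 60 mm diameter, 160 mm high, origin under its centre
- tip_box: bystander: blue pipette tip box with clear lid, 87 x 122 x 68 mm, origin under its centre
- specimen_jar: bystander: clear specimen jar with red lid, 56 mm diameter, 65 mm high, origin under its centre
- glove_box: bystander: cardboard glove box 120 x 230 x 70 mm, origin under its centre
- marker: bystander: green marker pen 16 x 130 mm, 14 mm high, lying flat, origin under its centre
Mind the look-alikes: they are no part of the job. What is shaped like the bottle1 but pink is not meant.

How it is judged (in metres and radians):
On the way, in this order (a step that is already met when the one before it is completed fails the run):
1. the drive lever is upright, in neutral (value of joint drive_lever between -0.1 and 0.1 rad), for 0.3 s.
2. the key is fully in the key switch (z of key in the frame of lock_mouth below -0.021 m and horizontal distance between key and lock_mouth below 0.005 m), for 0.2 s.
3. the key switch is turned clockwise to its stop with the key in it (value of joint lock above 0.95 rad and z of key in the frame of lock_mouth below -0.015 m), for 0.2 s.
4. the clamp bar is fully open (value of joint clamp above 0.043 m), for 0.2 s.
At the end, for the whole second after the job is handed in: Lever within 0.1 rad of upright, lock cylinder at its clockwise stop (over 0.95 rad), clamp open (over 43 mm), key in the dock with its tip more than 21 mm below the dock's mouth, and every bottle present standing upright (within 0.15 rad) and at rest on the carrier's floor, one to a compartment (all of step 1 and value of joint lock above 0.95 rad and value of joint clamp above 0.043 m and z of key in the frame of dock_mouth below -0.021 m and horizontal distance between key and dock_mouth below 0.005 m and linear speed of each of carrier, bottle1, bottle2, bottle3, bottle4 below 0.02 m/s and x of bottle1 in the frame of carrier between -0.056 and 0.056 m and y of bottle1 in the frame of carrier between -0.056 and 0.056 m and z of each of bottle1, bottle2, bottle3, bottle4 in the frame of carrier below 0.01 m and angle between each of bottle1, bottle2, bottle3, bottle4's own z axis and vertical below 0.15 rad and x of bottle2 in the frame of carrier between -0.056 and 0.056 m and y of bottle2 in the frame of carrier between -0.056 and 0.056 m and x of bottle3 in the frame of carrier between -0.056 and 0.056 m and y of bottle3 in the frame of carrier between -0.056 and 0.056 m and x of bottle4 in the frame of carrier between -0.056 and 0.056 m and y of bottle4 in the frame of carrier between -0.056 and 0.056 m); the robot touches nothing.
It fails at once if a bottle is tipped over (angle between any of bottle1, bottle2, bottle3, bottle4's own z axis and vertical above 0.7 rad).
It fails at once if a bottle is taken from its place before the drive is locked (value of joint lock below 0.9 rad and distance of any of bottle1, bottle2, bottle3, bottle4 from where it was at the start of the episode above 0.04 m).
It fails at once if a bystander is disturbed (distance of any of tube_rack, sanitiser, tip_box, specimen_jar, glove_box, marker from where it was at the start of the episode above 0.04 m).
Of bottle1, bottle2, bottle3, bottle4 only 2 to 4 are there at a start; the rules pass over those that are not, and their reading is None.
At some moment in a run one of carrier, dock may be knocked a few centimetres aside while the robot is not near it.
It also fails if it takes over 210 s, if anything falls off the work surface, if the arm or the gripper's body presses on something with over 40 N, if the wrist force passes 120 N, or if a joint passes its speed limit or range.

ROBOT

A 7-joint arm with a two-finger parallel gripper is mounted at the origin on the work surface. World frame = base frame: x ahead of the robot, y to its left, z up, the work surface at z = 0. Lengths are in mm, angles in rad, forces in N, time in s.
With the tool pointing down it reaches from about 400 to 875 mm from the base axis. Payload 4.4 kg.
Tool frame: the origin (TCP) lies on the centre line of the jaws, within the pads' length; the fingertips stand 14 mm ahead of it and the grasp point (between the pads) lies 5 mm behind it (tips_ahead is the distance from the TCP to the fingertips, in mm); z points along the fingers, y is the line along which they close (so a half turn about z gives the same grasp; the last joint's range is limited). The gripper opens to 85 mm and grips with 20 to 120 N. Pads are 22 mm wide; open, the fingers measure 114 mm over their backs; the gripper's body (76 mm by 85 mm) begins 54 mm behind the grasp point. The pads swing forward as they close: fully open they stand 13 mm farther back than shut.
Start: joints at [-1.196, 0.628, 0.038, 1.517, -0.027, 0.996, -0.02], TCP at [277.311, 587.892, 245.313] pointing down, gripper open.
Joint ranges: [-3.06, 3.06], [-0.37, 2.12], [-1.25, 1.32], [0.18, 2.47], [-1.1, 4.24], [0.23, 1.98], [-2.94, 2.94]. Speed limits (rad/s): [2.57, 2.57, 3.14, 3.14, 3.14, 3.14, 3.14].

INTERFACE

Orientations are given as [roll, pitch, yaw] about the fixed x, y, z axes, in that order (R = Rz(yaw) Ry(pitch) Rx(roll)).
In Python, from cell import * gives the robot as it stands.
- The arm moves only by the tool move_arm, never from a script. Its argument "rows" is text: rows parted by semicolons, each of 7 numbers parted by spaces: the shift along the tool's x, y, z scaled (see below), then the turn, a rotation vector about the tool's x, y, z scaled (see below), then the closure, from -1 (fully open) to 1 (shut). A call has 1 to 12 rows; each row is the pose to reach, as a shift and turn from the pose commanded when the call began, along the tool's axes at that moment; what a row does not reach only later rows make up. The controller multiplies each number of a shift by 0.3 m and each number of a turn by pi/2 rad. A row lasts 1/12 s, in which the tool goes at most 41.7 mm and 7.16 degrees, less where a joint would pass 70% of its speed; a pose out of reach is approached as far as the arm can. A call with a number of a shift or a turn outside -1 to 1 is refused whole. A call with a gripper value outside its range is refused whole. The fingers move at their own pace and stop on an object; the grip force is fixed at half the most. Time passes only in rows, so rows that repeat a pose let the fingers close. It gives the time, the measured TCP pose, the force, the opening and the grip force at its end, in the units of the state.
- read_state(): the state, without advancing time (a new reading comes with each control period).
- get_image(name): name is "side" or "top" or "wrist"; returns a dict with "img" (480x640x3 uint8, red, green, blue), "vfov" (degrees; the focal length in pixels is half the picture's height over the tangent of half this angle, whatever the lens; pixels are square), "cx", "cy" (the principal point, pixels), "extrinsics" (4x4, takes a point from camera to world coordinates); the wrist camera has in their place "T_tool_cam" (4x4, takes a point from camera to tool coordinates, whose origin is the TCP and whose axes are the flange's). Camera axes: x right, y up, looking along -z (the intrinsics and any distortion apply to the point x, -y, -z); pixel columns grow to the right and rows downward; lengths in mm; the calibration is good to about 2 mm. A picture is of the moment at which its call begins: read the wrist's pose just before it. There is no depth.
- finish_job(): hands the job in; it is judged then, once.
The state is a dict: "clock": time; "qpos": joint angles; "qd": joint speeds; "tau": joint torques, N m; "eef_pos": TCP position; "tool_rot": TCP orientation; "force": force on the tool from outside, world axes, zero at the start; "torque": the same for the moment, N m; "width": finger opening in mm; "gripper_force": force on a finger pad.
Only numpy, scipy, OpenCV 4.12 (cv2) and the standard library are available. Lean on these libraries where they do the work, as an engineer would, in place of code of your own. Each camera call takes 0.05 s, during which the arm holds its last target. There are 200 camera calls.

## Working session

There is one attempt and no reset: what is moved stays moved. The work goes in short steps, Python scripts to look and compute and a tool call to move; the robot and the scene stay as the last step left them, time stands still between calls to the robot, and variables do not carry over. Pictures are saved under pics/ and viewed, at most 14 in all, crops included, and the job is handed in when it is done.

Besides the shell and the picture viewer there is one more tool, called after "Call:" by a JSON object that holds its "api" and its "payload". move_arm: Moves the arm, as the interface text tells. Its arguments: {"type":"object","properties":{"rows":{"type":"string"}},"required":["rows"]}

```bash
mkdir -p pics; ls; python3 - <<'E'
from cell import *
import cv2,numpy as np
s=read_state();print(s)
for n in("top","side"):
    d=get_image(n);cv2.imwrite(f"pics/{n}0.png",d["img"][:,:,::-1]);print(n,d["vfov"],d["cx"],d["cy"],np.round(d["extrinsics"],4).tolist(),[k for k in d])
d=get_image("wrist");cv2.imwrite("pics/wrist0.png",d["img"][:,:,::-1]);print(d["vfov"],d["cx"],d["cy"],np.round(d["T_tool_cam"],4).tolist(),[k for k in d])
E
```

```text
pics
{'clock': 0.0, 'qpos': array([-1.19578546,  0.62932136,  0.03845507,  1.51835228, -0.02699665,
        0.99630491, -0.01998971]), 'qd': array([ 0.00075918, -0.00048124, -0.00060628, -0.0003618 , -0.0012165 ,
        0.00366863,  0.00068732]), 'tau': array([ 2.30335982e-04, -5.63396788e+01,  1.22639302e+00, -1.93442470e+01,
        1.10144739e-02,  1.05545222e-02, -3.92044967e-06]), 'eef_pos': array([277.06648259, 587.33939141, 244.41038582]), 'tool_rot': array([-3.13972542e+00,  3.36035147e-05,  2.70078367e+00]), 'force': array([-0.13045716,  0.45464947, -1.34575245]), 'torque': array([0.02532355, 0.00960908, 0.02330259]), 'gripper_force': 0.0, 'width': 85.4192622615623}
top 54.49717816590198 325.0808926988313 240.92229502442322 [[-0.0002, 0.9964, -0.0853, 513.5062], [-0.9999, -0.0011, -0.0107, -28.9587], [-0.0107, 0.0853, 0.9963, 1394.1804], [0.0, 0.0, 0.0, 1.0]] ['img', 'vfov', 'cx', 'cy', 'extrinsics']
side 48.2075857561671 316.44269513760514 243.6612649456731 [[0.9338, 0.2062, -0.2925, 198.1849], [-0.3575, 0.5013, -0.788, -1157.987], [-0.0158, 0.8404, 0.5418, 919.9737], [0.0, 0.0, 0.0, 1.0]] ['img', 'vfov', 'cx', 'cy', 'extrinsics']
63.22418137512271 317.88820341809617 238.95240958191698 [[0.0004, 0.9488, 0.3158, 81.9617], [1.0, -0.0002, -0.0008, 0.2024], [-0.0007, 0.3158, -0.9488, -129.4044], [0.0, 0.0, 0.0, 1.0]] ['img', 'vfov', 'cx', 'cy', 'T_tool_cam']
```

View pics/top0.png

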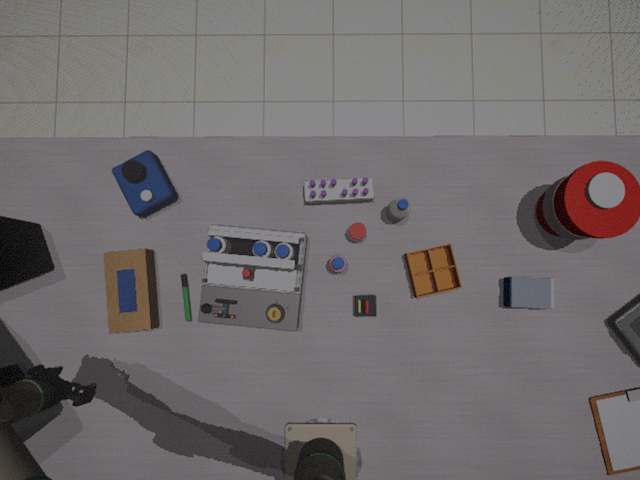

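View pics/side0.png

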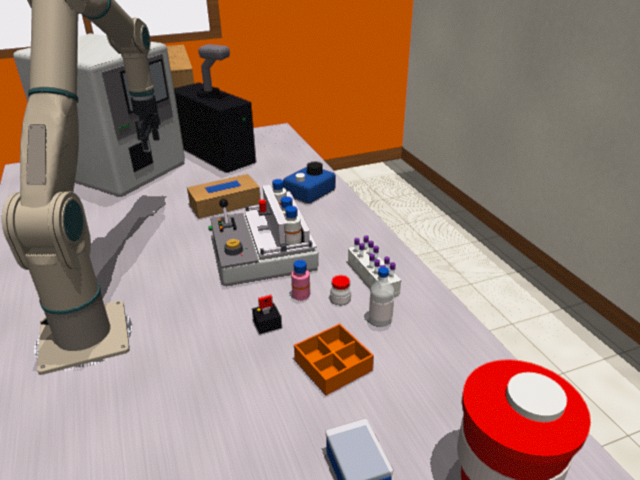

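Top view: the shaker is at about (252,278), with three blue caps at (218,244), (261,249) and (284,251). The lever ball is at (206,308), the knob at (246,272), the lock at (275,313), the dock and key at (365,306), and the carrier at (433,270). The pink look-alike at (337,264) is excluded.

```bash
cat > h.py <<'E'
from cell import *
import cv2,numpy as np
from scipy.spatial.transform import Rotation as R
def toolT():
    s=read_state();T=np.eye(4);T[:3,:3]=R.from_euler('xyz',s["tool_rot"]).as_matrix();T[:3,3]=s["eef_pos"];return T
class Cam:
    def __init__(self,name):
        T=toolT();d=get_image(name);self.img=d["img"];self.E=d["extrinsics"] if name!="wrist" else T@d["T_tool_cam"]
        self.f=240/np.tan(np.radians(d["vfov"]/2));self.c=np.array([d["cx"],d["cy"]])
    def ray(self,p):
        u=(np.array(p,float)-self.c)/self.f;return self.E[:3,3],self.E[:3,:3]@np.array([u[0],-u[1],-1])
    def at(self,p,z):
        o,v=self.ray(p);return o+v*(z-o[2])/v[2]
    def px(self,P):
        q=self.E[:3,:3].T@(np.array(P,float)-self.E[:3,3]);return self.c+self.f*np.array([q[0],-q[1]])/-q[2]
    def hsv(self):return cv2.cvtColor(self.img,cv2.COLOR_RGB2HSV)
    def save(self,fn,box=None,k=1):
        im=self.img[:,:,::-1]
        if box:im=im[box[1]:box[3],box[0]:box[2]]
        cv2.imwrite(fn,cv2.resize(im,None,fx=k,fy=k,interpolation=cv2.INTER_CUBIC))
def tri(*rs):
    A=np.zeros((3,3));b=np.zeros(3)
    for o,v in rs:
        v=v/np.linalg.norm(v);M=np.eye(3)-np.outer(v,v);A+=M;b+=M@o
    P=np.linalg.solve(A,b);return P,[float(np.linalg.norm(np.cross(P-o,v/np.linalg.norm(v)))) for o,v in rs]
def blobs(mask,amin=8):
    n,l,s,c=cv2.connectedComponentsWithStats(mask.astype(np.uint8));return [(np.round(c[i],1).tolist(),s[i].tolist()) for i in range(1,n) if s[i][4]>=amin]
def masks(h):
    H,S,V=[h[:,:,i].astype(int) for i in range(3)]
    return {"red":((H<6)|(H>174))&(S>150)&(V>60),"blue":(H>100)&(H<125)&(S>150)&(V>60),"orange":(H>8)&(H<18)&(S>180)&(V>80),"brass":(H>15)&(H<28)&(S>120)&(V>80)}
def goto(P,rpy):
    "target pose -> shift and turn numbers in tool axes from present pose"
    T=toolT();s=T[:3,:3].T@(np.array(P,float)-T[:3,3])/300
    t=R.from_matrix(T[:3,:3].T@R.from_euler('xyz',rpy).as_matrix()).as_rotvec()/(np.pi/2)
    return np.round(s,4),np.round(t,4)
E
python3 - <<'E'
from h import *
for n in("top","side"):
    c=Cam(n);m=masks(c.hsv())
    for k in m:
        for b in blobs(m[k],10):
            if b[1][4]<2500:print(n,k,b)
    if n=="top":
        a=c.img[220:335,190:310];b=c.img[285:325,345:385]
        t=np.zeros((575,800,3),np.uint8);A=cv2.resize(a,None,fx=4.6,fy=4.6,interpolation=2)[:,:,::-1];B=cv2.resize(b,None,fx=6,fy=6,interpolation=2)[:,:,::-1]
        t[:A.shape[0],:A.shape[1]]=A;t[:240,560:]=B
    else:
        t[240:480,560:]=cv2.resize(c.img[290:340,243:293],(240,240),interpolation=2)[:,:,::-1]
        cv2.imwrite("pics/crop1.png",t)
E
```

```text
top red ([244.8, 273.2], [243, 270, 6, 7, 25])
top red ([366.6, 306.3], [365, 300, 4, 13, 44])
top blue ([402.1, 200.7], [400, 200, 6, 3, 10])
top blue ([405.5, 204.6], [403, 202, 5, 6, 10])
top blue ([212.8, 243.8], [208, 239, 11, 12, 50])
top blue ([256.5, 246.7], [254, 243, 8, 10, 21])
top blue ([281.6, 247.4], [278, 245, 7, 7, 18])
top blue ([280.8, 254.8], [277, 252, 10, 5, 13])
top blue ([338.2, 266.1], [333, 263, 11, 6, 15])
top brass ([434.4, 260.2], [432, 258, 5, 5, 11])
top brass ([420.0, 287.2], [417, 286, 6, 4, 10])
top brass ([273.6, 313.7], [268, 307, 13, 14, 98])
side red ([262.3, 205.3], [259, 200, 7, 12, 76])
side red ([340.4, 281.8], [332, 275, 18, 15, 206])
side red ([265.3, 301.6], [259, 295, 14, 15, 142])
side red ([463.5, 475.2], [461, 468, 9, 12, 54])
side blue ([307.8, 184.7], [273, 168, 62, 34, 1092])
side blue ([222.4, 186.3], [206, 181, 33, 11, 148])
side blue ([288.5, 206.8], [281, 197, 16, 21, 205])
side blue ([299.7, 265.9], [294, 260, 12, 13, 136])
side blue ([383.1, 271.4], [379, 267, 10, 10, 82])
side blue ([330.3, 454.6], [327, 449, 7, 12, 28])
side blue ([335.3, 467.5], [331, 461, 9, 14, 37])
side blue ([339.9, 476.7], [338, 474, 5, 6, 12])
side blue ([386.6, 478.3], [381, 477, 10, 3, 21])
side orange ([87.3, 25.1], [84, 18, 8, 14, 53])
side orange ([3.4, 52.0], [0, 51, 8, 4, 20])
side orange ([11.4, 51.0], [9, 50, 7, 4, 13])
side orange ([10.2, 111.7], [0, 54, 27, 126, 2304])
side orange ([302.0, 287.7], [296, 286, 13, 4, 15])
side brass ([179.5, 64.7], [167, 46, 26, 41, 669])
side brass ([224.8, 195.5], [188, 175, 71, 43, 1277])
side brass ([232.7, 243.4], [226, 239, 14, 10, 105])
side brass ([258.2, 309.0], [257, 308, 4, 3, 10])
```

View pics/crop1.png

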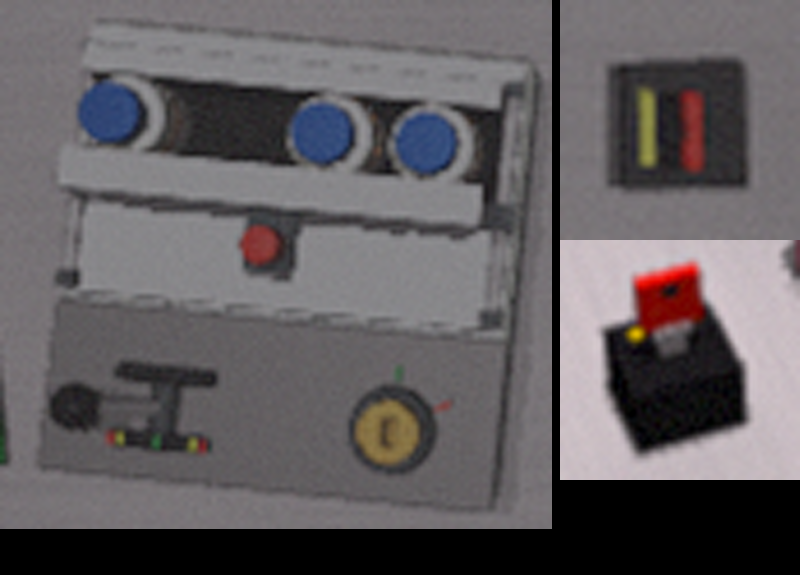

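The crop shows three white bottles in the row; the pink one stands outside the shaker. The lever leans left and the key is the red plate in the black dock, with a yellow stripe beside it.

```bash
python3 - <<'E'
from h import *
t=Cam("top");s=Cam("side")
pr=lambda n,r:print(n,np.round(r[0],1),np.round(r[1],1))
pr("lock",tri(t.ray((273.6,313.7)),s.ray((232.7,243.4))))
pr("knob",tri(t.ray((245.9,272.8)),s.ray((262.3,205.3))))
pr("key",tri(t.ray((366.6,306.3)),s.ray((265.3,301.6))))
print("lock@103",t.at((273.6,313.7),103),s.at((232.7,243.4),103))
for p in((214,244.5),(260,249),(283,251.5)):print("cap",t.at(p,193))
print("ball",t.at((206,308.5),130))
# dock & carrier top outlines
h=t.hsv()
g=(h[:,:,2]<70);
for b in blobs(g[280:330,340:390]):print("dock",b)
o=((h[:,:,0]>6)&(h[:,:,0]<20)&(h[:,:,1]>130)).astype(np.uint8)
o[:,:395]=0;o[:,475:]=0;o[:230]=0;o[310:]=0
cs,_=cv2.findContours(o,0,2);c=max(cs,key=cv2.contourArea);r=cv2.minAreaRect(c);print(r);print([t.at(p,50).round(1).tolist() for p in cv2.boxPoints(r)],t.at(r[0],50))
E
```

```text
lock [422.5 127.   99.3] [0.8 0.8]
knob [533.7 193.2 165.5] [0.9 0.9]
key [ 441.4 -131.    75.8] [0.9 0.9]
lock@103 [423.48417762 126.3621223  103.        ] [420.75287654 121.52747944 103.        ]
cap [607.31837074 271.86211904 193.        ]
cap [595.52317476 152.30309819 193.        ]
cap [588.99498528  92.68796982 193.        ]
ball [439.14665093 305.76889993 130.        ]
dock ([24.7, 25.1], [13, 15, 23, 22, 361])
((432.7724609375, 270.5140380859375), (45.2717170715332, 48.04498291015625), 77.00537872314453)
[[590.9, -242.9, 50.0], [622.0, -378.2, 50.0], [495.3, -404.3, 50.0], [464.6, -270.1, 50.0]] [ 542.91767839 -323.8857759    50.        ]
```

```bash
python3 - <<'E'
from h import *
print(*goto((490,215,330),(np.pi,0,1.469)))
E
```

```text
[-1.1716 -0.8213 -0.2827] [-3.000e-04  2.000e-04  7.842e-01]
```

Call:
{"api": "move_arm", "payload": {"rows": "0 0 -0.28 0 0 0.2 -1;0 0 -0.28 0 0 0.2 -1;-0.4 -0.3 -0.28 0 0 0.4 -1;-0.4 -0.3 -0.28 0 0 0.4 -1;-0.4 -0.3 -0.28 0 0 0.4 -1;-1 -0.82 -0.28 0 0 0.78 -1;-1 -0.82 -0.28 0 0 0.78 -1;-1 -0.82 -0.28 0 0 0.78 -1;-1 -0.82 -0.28 0 0 0.78 -1;-1 -0.82 -0.28 0 0 0.78 -1;-1 -0.82 -0.28 0 0 0.78 -1;-1 -0.82 -0.28 0 0 0.78 -1"}}

```text
clock: 1.35
eef_pos: [446.2, 230.3, 330.0]
tool_rot: [3.139, 0.003, 1.467]
force: [-0.0, 0.0, -0.4]
width: 85.1
gripper_force: 0.0
```

```bash
python3 - <<'E'
from h import *
c=Cam("wrist");c.save("pics/w1.png");np.save("w1E.npy",c.E);print(toolT().round(3));print(goto((490,215,330),(np.pi,0,1.469)))
E
```

```text
[[ 1.05000e-01  9.94000e-01  2.00000e-03  4.46446e+02]
 [ 9.94000e-01 -1.05000e-01 -3.00000e-03  2.30299e+02]
 [-2.00000e-03  3.00000e-03 -1.00000e+00  3.30060e+02]
 [ 0.00000e+00  0.00000e+00  0.00000e+00  1.00000e+00]]
(array([-0.0355,  0.1497,  0.0007]), array([ 0.0017,  0.0015, -0.0021]))
```

View pics/w1.png

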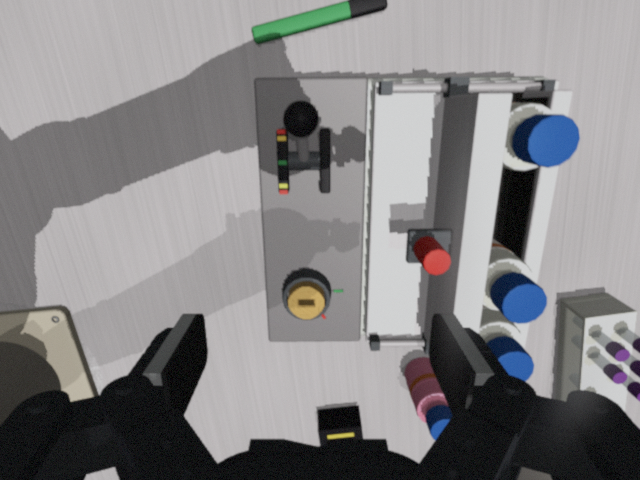

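The wrist view shows the ball at (301,118), the brass lock at (306,302), the knob top at (435,259), and the cap tops at (546,140), (519,300) and (508,360). I'll take a second wrist view to get heights.

Call:
{"api": "move_arm", "payload": {"rows": "0.1 0.25 0 0 0 0 -1;0.1 0.25 0 0 0 0 -1;0.1 0.25 0 0 0 0 -1;0.1 0.25 0 0 0 0 -1;0.1 0.25 0 0 0 0 -1"}}

```text
clock: 1.82
eef_pos: [520.4, 260.3, 328.7]
tool_rot: [-3.14, 0.001, 1.476]
force: [-1.1, -0.3, 0.3]
width: 85.5
gripper_force: 0.0
```

```bash
cat > feat.py <<'E'
from h import *
def circ(mask):
    "enclosing-circle centres of blobs, by area"
    cs,_=cv2.findContours(mask.astype(np.uint8),0,2);out=[]
    for c in cs:
        if cv2.contourArea(c)>150:
            (x,y),r=cv2.minEnclosingCircle(c);out.append((round(x,1),round(y,1),round(r,1),int(cv2.contourArea(c))))
    return out
def show(im):
    h=cv2.cvtColor(im,cv2.COLOR_RGB2HSV);m=masks(h)
    for k in("red","blue","brass"):print(k,circ(m[k]))
    d=(h[:,:,2]<45);d=cv2.morphologyEx(d.astype(np.uint8),cv2.MORPH_OPEN,np.ones((15,15)));print("dark",circ(d))
E
python3 - <<'E'
from feat import *
show(cv2.imread("pics/w1.png")[:,:,::-1]);c=Cam("wrist");c.save("pics/w2.png");np.save("w2E.npy",c.E);show(c.img)
E
```

```text
red [(431.0, 255.0, 20.2, 824)]
blue [(440.2, 422.5, 17.0, 381), (509.0, 359.5, 25.4, 1016), (520.3, 295.7, 26.4, 1490), (550.3, 139.2, 28.6, 2031)]
brass [(305.5, 301.0, 18.0, 677)]
dark [(338.2, 419.3, 22.5, 903), (319.5, 451.5, 320.7, 42135), (518.5, 209.3, 40.1, 2210), (299.6, 119.0, 18.1, 860)]
red [(342.4, 297.5, 19.5, 788)]
blue [(418.2, 399.8, 24.9, 1318), (423.2, 340.5, 24.7, 907), (435.7, 196.1, 25.9, 1182)]
brass [(238.5, 332.0, 18.0, 753)]
dark [(319.5, 452.0, 320.6, 42236), (432.5, 251.9, 30.1, 1050), (215.7, 165.7, 17.6, 803)]
```

View pics/w2.png

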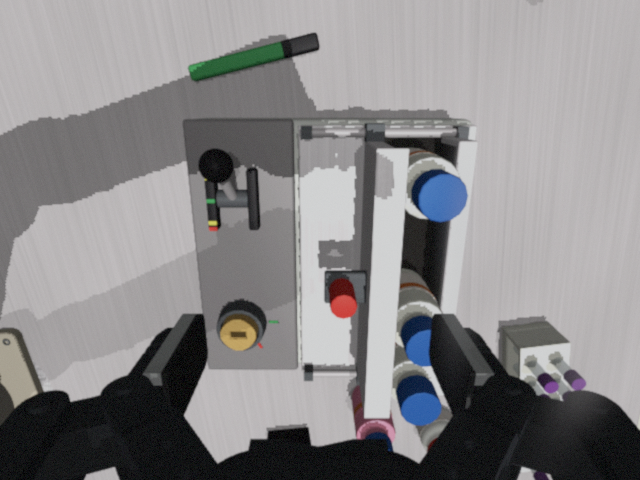

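The second view has the ball at (216,166), the lock at (239,333), the knob top at (343,303), and the cap tops at (440,195) and (418,400).

```bash
python3 - <<'E'
from feat import *
c1=Cam("wrist");c2=Cam("wrist");c1.E=np.load("w1E.npy");c2.E=np.load("w2E.npy")
P={}
for n,a,b in(("ball",(300.5,118.5),(216,166)),("lock",(305.8,301.5),(238.7,332.5)),("knobtop",(435.5,260.5),(343.5,304)),("capL",(546,140),(440,195)),("cap2",(518.5,299.5),(421,341)),("cap3",(510,359),(418.5,400.5))):
    p,e=tri(c1.ray(a),c2.ray(b));P[n]=p;print(n,p.round(1),np.round(e,1))
# fit shaker pose (x,y,yaw) in plane to known points
from scipy.optimize import least_squares
L={"lock":(-100,-75),"capL":(70,90),"cap2":(70,-30),"cap3":(70,-90)}
def f(v):
    M=np.array([[np.cos(v[2]),-np.sin(v[2])],[np.sin(v[2]),np.cos(v[2])]]);return np.concatenate([M@np.array(L[k])+v[:2]-P[k][:2] for k in L])
r=least_squares(f,[528,189,-.1]);v=r.x;print(v,r.fun.round(1))
M=np.array([[np.cos(v[2]),-np.sin(v[2])],[np.sin(v[2]),np.cos(v[2])]])
for n,k in(("knob",P["knobtop"]),("ball",P["ball"])):print(n,"in shaker",M.T@(k[:2]-v[:2]),k[2])
print("pivot",M@np.array([-100,65])+v[:2])
E
```

```text
ball [440.1 305.7 137. ] [0. 0.]
lock [422.4 125.3  97.3] [0.6 0.6]
knobtop [533.9 190.9 176.2] [0.5 0.5]
capL [609.2 275.1 182.1] [0.2 0.2]
cap2 [592.9 158.5 189.6] [1.3 1.3]
cap3 [588.9 104.8 192.1] [0.3 0.3]
[ 5.28226440e+02  1.94450950e+02 -8.66218983e-02] [-0.3  3.1 -3.4  3.   2.5 -0.   1.3 -6.1]
knob in shaker [ 5.96677468 -3.08923721] 176.23436094949324
ball in shaker [-97.42225075 103.21537149] 137.03691147403183
pivot [434.22475752 267.8586045 ]
```

```bash
python3 - <<'E'
from feat import *
from scipy.optimize import least_squares
c1=Cam("wrist");c2=Cam("wrist");c1.E=np.load("w1E.npy");c2.E=np.load("w2E.npy");t=Cam("top")
L={"lock":(-100,-75,103),"capL":(70,90,193),"cap2":(70,-30,193),"cap3":(70,-90,193)}
O=[(c1,"lock",(305.8,301.5)),(c2,"lock",(238.7,332.5)),(c1,"capL",(546,140)),(c2,"capL",(440,195)),(c1,"cap2",(518.5,299.5)),(c2,"cap3",(418.5,400.5)),
(t,"lock",(273.6,313.7)),(t,"capL",(214,244.5)),(t,"cap2",(260,249)),(t,"cap3",(283,251.5))]
def f(v):
    r=[]
    for c,k,p in O:
        x,y,z=L[k];a=v[2];P=(v[0]+x*np.cos(a)-y*np.sin(a),v[1]+x*np.sin(a)+y*np.cos(a),z)
        q=(c.px(P)-c.c);k1=v[3] if c is not t else v[4];q=q*(1+k1*(q@q)/c.f**2);r.append(q+c.c-p)
    return np.concatenate(r)
for fr in(0,1):
    g=(lambda v:f(v)) if fr else (lambda v:f(np.r_[v[:3],0,0]))
    r=least_squares(g,[528,189,-.1,0,0] if fr else [528,189,-.1],loss="soft_l1");print(r.x);print(r.fun.reshape(-1,2).round(1).tolist())
E
```

```text
[ 5.27528878e+02  1.93926251e+02 -8.72145765e-02]
[[-1.7, -0.1], [-2.2, 1.4], [3.2, -2.0], [-1.1, 0.6], [3.5, 0.9], [0.8, 6.8], [-0.6, 0.8], [-2.2, 0.9], [-2.2, 0.3], [-2.1, -0.2]]
[ 5.28909553e+02  1.94286353e+02 -8.94519563e-02 -6.76894146e-02
 -3.42680695e-01]
[[-0.6, -0.9], [-0.6, 0.1], [-1.2, 0.3], [0.2, 0.5], [1.0, -0.8], [0.4, 3.6], [-0.1, -0.6], [0.1, 0.2], [-1.8, -0.2], [-2.1, -0.6]]
```

```bash
python3 - <<'E'
from h import *
print(toolT()[:3,3],*goto((439.5,306,200),(np.pi,0,1.482)));print(goto((439.5,306,131),(np.pi,0,1.482)))
E
```

```text
[520.53483417 260.28762161 329.77690657] [ 0.1259 -0.2833  0.4327] [ 0.     -0.0004 -0.0037]
(array([ 0.1257, -0.2833,  0.6627]), array([ 0.    , -0.0004, -0.0037]))
```

Call:
{"api": "move_arm", "payload": {"rows": "0.126 -0.283 0.2 0 0 -0.004 -1;0.126 -0.283 0.2 0 0 -0.004 -1;0.126 -0.283 0.3 0 0 -0.004 -1;0.126 -0.283 0.433 0 0 -0.004 -1;0.126 -0.283 0.663 0 0 -0.004 -1;0.126 -0.283 0.663 0 0 -0.004 -1;0.126 -0.283 0.663 0 0 -0.004 -1;0.126 -0.283 0.663 0 0 -0.004 1;0.126 -0.283 0.663 0 0 -0.004 1;0.126 -0.283 0.663 0 0 -0.004 1;0.126 -0.283 0.663 0 0 -0.004 1;0.126 -0.283 0.663 0 0 -0.004 1"}}

```text
clock: 3.12
eef_pos: [440.6, 306.8, 132.2]
tool_rot: [3.141, -0.003, 1.482]
force: [-5.7, 7.9, 14.2]
width: 25.8
gripper_force: 48.9
```

Call:
{"api": "move_arm", "payload": {"rows": "0 0 0 0 0 0 1;0 0 0 0 0 0 1;0 0 0 0 0 0 1;0 0 0 0 0 0 1;0 0 0 0 0 0 1"}}

```text
clock: 3.53
eef_pos: [440.6, 307.5, 132.0]
tool_rot: [3.14, -0.003, 1.482]
force: [-2.0, 2.7, 6.9]
width: 25.0
gripper_force: 58.5
```

Call:
{"api": "move_arm", "payload": {"rows": "-0.02 0 -0.01 0 0 0 1;-0.04 0 -0.02 0 0 0 1;-0.06 0 -0.028 0 0 0 1;-0.08 0 -0.033 0 0 0 1;-0.1 0 -0.036 0 0 0 1;-0.115 0 -0.038 0 0 0 1;-0.13 0 -0.039 0 0 0 1;-0.13 0 -0.039 0 0 0 1;-0.13 0 -0.039 0 0 0 1;-0.13 0 -0.039 0 0 0 1;-0.13 0 -0.039 0 0 0 1;-0.13 0 -0.039 0 0 0 1"}}

```text
clock: 4.53
eef_pos: [436.7, 267.4, 142.0]
tool_rot: [-3.141, -0.0, 1.482]
force: [-0.2, 0.7, -0.7]
width: 0.2
gripper_force: 0.0
```

Call:
{"api": "move_arm", "payload": {"rows": "0 0 0 0 0 0 -0.4;0 0 0 0 0 0 -0.4;0 0 0 0 0 0 -0.4;0 0 -0.3 0 0 0 -1;0 0 -0.5 0 0 0 -1;-0.25 0 -0.65 0 0 0 -1;-0.25 0 -0.65 0 0 0 -1;-0.25 0 -0.65 0 0 0 -1;-0.25 0 -0.65 0 0 0 -1;-0.25 0 -0.65 0 0 0 -1;-0.25 0 -0.65 0 0 0 -1;-0.25 0 -0.65 0 0 0 -1"}}

```text
clock: 5.53
eef_pos: [429.1, 193.3, 335.6]
tool_rot: [-3.139, 0.001, 1.483]
force: [0.3, -0.5, -0.2]
width: 85.8
gripper_force: 0.0
```

```bash
python3 - <<'E'
from feat import *
c=Cam("wrist");c.save("pics/w3.png");np.save("w3E.npy",c.E);show(c.img);print(c.E[:3,3])
E
```

```text
red [(350.0, 434.8, 13.5, 237)]
blue [(529.5, 320.1, 24.3, 1323), (543.5, 253.5, 25.1, 1490), (583.4, 84.6, 30.2, 2226)]
brass [(318.0, 263.3, 18.6, 665)]
dark [(345.5, 395.5, 22.6, 872), (319.5, 450.5, 320.8, 42019), (539.1, 164.5, 44.9, 2498)]
[436.0725154  274.8795378  464.88375827]
```

View pics/w3.png

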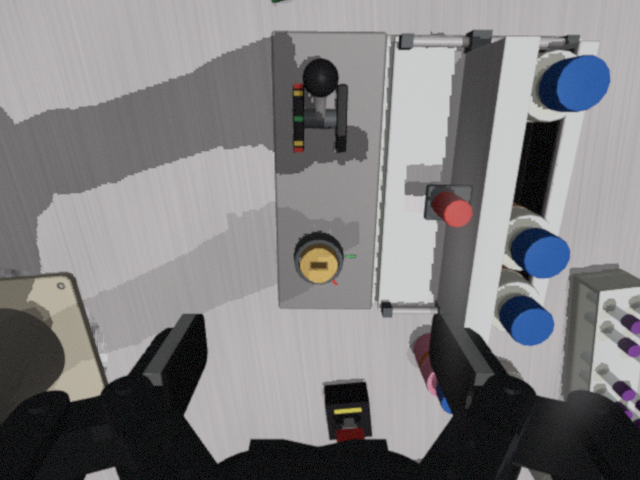

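The ball slipped out partway and now sits at (321,77). I'll compute the current angle.

```bash
python3 - <<'E'
from feat import *
c=Cam("wrist");c.E=np.load("w3E.npy")
def pd(P,k=-0.068):
    q=c.px(P)-c.c;return c.c+q*(1+k*(q@q)/c.f**2)
a=-0.0894;x=np.array([np.cos(a),np.sin(a),0]);y=np.array([-np.sin(a),np.cos(a),0]);O=np.array([528.9,194.3,0])
for q in(0,.1,.2,.3,.4,.5,.6,.7):print(q,pd(O-100*x+65*y+[0,0,78]+70*(np.sin(q)*y+np.cos(q)*np.array([0,0,1]))).round(0))
print("lock",pd(O-100*x-75*y+[0,0,103]),[pd(O+70*x+k*y+[0,0,193]).round(0) for k in(90,-30,-90)])
h=c.hsv;im=cv2.imread("pics/w1.png")[:,:,::-1];c.E=np.load("w1E.npy")
for q in(0.5,.6,.7):print("w1",q,pd(O-100*x+65*y+[0,0,78]+70*(np.sin(q)*y+np.cos(q)*np.array([0,0,1]))).round(0))
E
```

```text
0 [319. 119.]
0.1 [319. 110.]
0.2 [319. 101.]
0.3 [319.  91.]
0.4 [319.  83.]
0.5 [319.  75.]
0.6 [319.  67.]
0.7 [319.  60.]
lock [318.19471742 263.84328984] [array([571.,  87.]), array([541., 254.]), array([527., 323.])]
w1 0.5 [299. 125.]
w1 0.6 [299. 117.]
w1 0.7 [299. 110.]
```

```bash
python3 - <<'E'
from h import *
a=(np.pi,0,1.4814)
for P in((442,343,230),(442,343,134),(437.2,291.3,136)):print(*goto(P,a))
E
```

```text
[0.5021 0.     0.3501] [-0.0018  0.0013  0.0014]
[0.5027 0.0009 0.6701] [-0.0018  0.0013  0.0014]
[ 0.3296 -0.      0.6638] [-0.0018  0.0013  0.0014]
```

Call:
{"api": "move_arm", "payload": {"rows": "0.5 0 0 0 0 0 1;0.5 0 0 0 0 0 1;0.5 0 0 0 0 0 1;0.5 0 0.2 0 0 0 1;0.5 0 0.35 0 0 0 1;0.5 0 0.67 0 0 0 1;0.5 0 0.67 0 0 0 1;0.5 0 0.67 0 0 0 1;0.5 0 0.67 0 0 0 1;0.47 0 0.67 0 0 0 1;0.45 0 0.665 0 0 0 1;0.43 0 0.665 0 0 0 1"}}

```text
clock: 6.63
eef_pos: [443.2, 320.6, 140.1]
tool_rot: [3.138, -0.003, 1.481]
force: [-0.3, 3.5, 3.3]
width: 0.0
gripper_force: 2.6
```

Call:
{"api": "move_arm", "payload": {"rows": "-0.02 0 0 0 0 0 1;-0.04 0 0 0 0 0 1;-0.06 0 0 0 0 0 1;-0.08 0 0 0 0 0 1;-0.09 0 0 0 0 0 1;-0.1 0 0 0 0 0 1;-0.1 0 0 0 0 0 1;-0.1 0 0 0 0 0 1"}}

```text
clock: 7.3
eef_pos: [438.4, 289.8, 137.2]
tool_rot: [-3.14, 0.002, 1.481]
force: [0.3, 0.6, -0.0]
width: -0.0
gripper_force: 0.0
```

Call:
{"api": "move_arm", "payload": {"rows": "0.06 0 0 0 0 0 1;0.06 0 0 0 0 0 1;0.06 0 -0.3 0 0 0 1;0.06 0 -0.5 0 0 0 1;-0.2 0 -0.65 0 0 0 -1;-0.33 0 -0.65 0 0 0 -1;-0.33 0 -0.65 0 0 0 -1;-0.33 0 -0.65 0 0 0 -1;-0.33 0 -0.65 0 0 0 -1;-0.33 0 -0.65 0 0 0 -1;-0.33 0 -0.65 0 0 0 -1"}}

```text
clock: 8.22
eef_pos: [429.5, 192.6, 332.0]
tool_rot: [-3.14, -0.0, 1.482]
force: [0.2, -0.0, -0.4]
width: 83.1
gripper_force: 0.0
```

```bash
cat >> h.py <<'E'
Ex,Ey,A=528.9,194.3,-0.0894
sx=np.array([np.cos(A),np.sin(A),0]);sy=np.array([-np.sin(A),np.cos(A),0]);O=np.array([Ex,Ey,0])
def sh(x,y,z):return O+x*sx+y*sy+np.array([0,0,z])
def pd(c,P,k=-0.068):
    q=c.px(P)-c.c;return (c.c+q*(1+k*(q@q)/c.f**2)).round(1)
def und(c,p,k=-0.068):
    d=(np.array(p,float)-c.c);u=d.copy()
    for _ in range(8):u=d/(1+k*(u@u)/c.f**2)
    return u+c.c
E
python3 - <<'E'
from feat import *
c=Cam("wrist");c.save("pics/w4.png");np.save("w4E.npy",c.E);show(c.img)
for q in(-.1,0,.1):print(q,pd(c,sh(-100,65+70*np.sin(q),78+70*np.cos(q))))
E
```

```text
red [(349.7, 435.7, 13.8, 196)]
blue [(530.9, 321.7, 24.4, 1287), (545.1, 253.4, 25.8, 1529), (585.8, 83.0, 30.7, 2281)]
brass [(317.5, 265.0, 18.9, 719)]
dark [(345.5, 397.5, 22.6, 910), (319.5, 454.5, 320.4, 42608), (540.2, 164.1, 45.3, 2525), (311.0, 121.5, 15.4, 426)]
-0.1 [317.6 127.9]
0 [317.6 118.6]
0.1 [317.6 109.2]
```

View pics/w4.png

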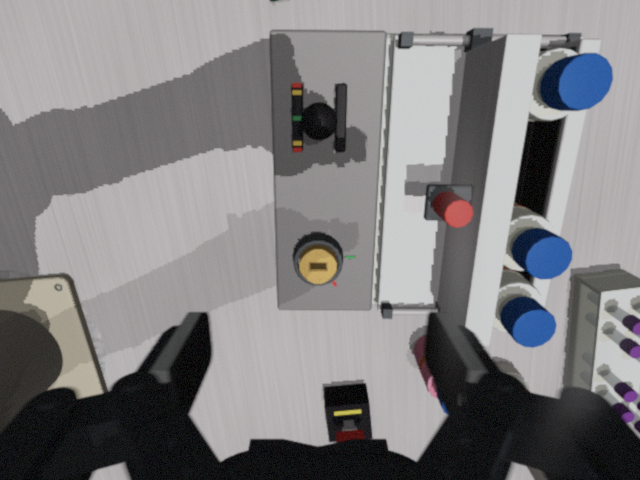

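The ball is at (319,121), which matches q≈0, so the lever is neutral and the keyway is at the green mark. Next is the key.

```bash
python3 - <<'E'
from h import *
print(*goto((441,-131,260),(np.pi,0,3.1)))
E
```

```text
[-1.0726  0.1334  0.2389] [-1.4000e-03 -6.0000e-04 -1.0291e+00]
```

Call:
{"api": "move_arm", "payload": {"rows": "-1 0.13 0 0 0 -1 -1;-1 0.13 0 0 0 -1 -1;-1 0.13 0 0 0 -1 -1;-1 0.13 0 0 0 -1 -1;-1 0.13 0 0 0 -1 -1;-1 0.13 0.1 0 0 -1 -1;-1 0.13 0.2 0 0 -1 -1;-1 0.13 0.24 0 0 -1 -1;-1 0.13 0.24 0 0 -1 -1;-1 0.13 0.24 0 0 -1 -1;-1 0.13 0.24 0 0 -1 -1;-1 0.13 0.24 0 0 -1 -1"}}

```text
clock: 9.27
eef_pos: [441.7, -109.5, 258.3]
tool_rot: [-3.141, -0.005, 2.841]
force: [-0.3, 1.0, 0.2]
width: 85.9
gripper_force: 0.0
```

```bash
python3 - <<'E'
from h import *
print(toolT()[:3,3],*goto((441,-131,260),(np.pi,0,3.1)))
E
```

```text
[ 441.71065143 -109.45263356  258.34631011] [-0.0189 -0.0693 -0.0056] [-1.000e-04 -3.100e-03 -1.646e-01]
```

Call:
{"api": "move_arm", "payload": {"rows": "-0.02 -0.07 0 0 0 -0.165 -1;-0.02 -0.07 0 0 0 -0.165 -1;-0.02 -0.07 0 0 0 -0.165 -1;-0.02 -0.07 0 0 0 -0.165 -1;-0.02 -0.07 0 0 0 -0.165 -1"}}

```text
clock: 9.68
eef_pos: [441.6, -130.7, 259.7]
tool_rot: [3.141, -0.002, 3.093]
force: [-0.4, -0.5, -0.4]
width: 85.2
gripper_force: 0.0
```

```bash
python3 - <<'E'
from feat import *
c=Cam("wrist");c.save("pics/w5.png");np.save("w5E.npy",c.E);show(c.img);print(toolT()[:3,3])
E
```

```text
red [(351.3, 406.6, 24.2, 1673), (319.0, 213.0, 24.3, 525)]
blue [(415.5, 354.5, 21.3, 878)]
brass []
dark [(319.5, 453.0, 320.6, 44074), (613.0, 184.0, 11.4, 252), (317.0, 178.5, 33.4, 1352)]
[ 441.69644758 -130.82156612  259.96533366]
```

View pics/w5.png

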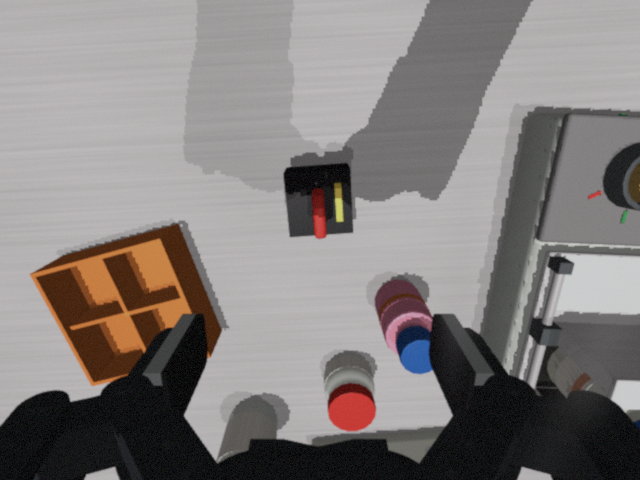

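The red key plate in the black dock is centred at (319,213). The yellow stripe beside it is only a mark on the dock, and the pink bottle at (415,340) is the look-alike. I'll descend for a second view.

Call:
{"api": "move_arm", "payload": {"rows": "0 0 0.2 0 0 0 -1;0 0 0.2 0 0 0 -1;0 0 0.2 0 0 0 -1;0 0 0.2 0 0 0 -1;0 0 0.2 0 0 0 -1"}}

```text
clock: 10.15
eef_pos: [442.5, -131.7, 201.5]
tool_rot: [-3.141, 0.001, 3.094]
force: [1.3, 0.1, 1.0]
width: 85.5
gripper_force: 0.0
```

```bash
cat > key.py <<'E'
from feat import *
def keyrect(im):
    m=masks(cv2.cvtColor(im,cv2.COLOR_RGB2HSV))["red"].astype(np.uint8);m[330:]=0;m=cv2.morphologyEx(m,cv2.MORPH_CLOSE,np.ones((3,3)))
    cs,_=cv2.findContours(m,0,2);r=cv2.minAreaRect(max(cs,key=cv2.contourArea));b=cv2.boxPoints(r);
    i=np.argsort([np.linalg.norm(b[j]-b[(j+1)%4]) for j in range(4)]);e=[(b[j]+b[(j+1)%4])/2 for j in i[:2]]
    return np.array(r[0]),r[1],sorted(e,key=lambda p:p[1])
E
python3 - <<'E'
from key import *
c2=Cam("wrist");c2.save("pics/w6.png");np.save("w6E.npy",c2.E)
c1=Cam("wrist");c1.E=np.load("w5E.npy");c1.img=cv2.imread("pics/w5.png")[:,:,::-1]
R1=keyrect(c1.img);R2=keyrect(c2.img);print(R1,R2)
ps=[]
for a,b in((R1[0],R2[0]),(R1[2][0],R2[2][0]),(R1[2][1],R2[2][1])):
    P,e=tri(c1.ray(und(c1,a)),c2.ray(und(c2,b)));print(P.round(1),np.round(e,1))
for c,r in((c1,R1),(c2,R2)):
    q=[c.at(und(c,x),90) for x in(r[0],r[2][0],r[2][1])];d=q[2]-q[1];print(np.round(q,1).tolist(),np.linalg.norm(d),np.arctan2(d[1],d[0]))
print(toolT()[:3,3])
E
```

```text
(array([318.73623657, 213.01551819]), (48.38694763183594, 12.507790565490723), [array([317.31555, 188.86378], dtype=float32), array([320.15692, 237.16725], dtype=float32)]) (array([320.22543335, 232.51895142]), (59.61701202392578, 15.102057456970215), [array([318.17456, 202.78108], dtype=float32), array([322.2763 , 262.25684], dtype=float32)])
[ 441.  -129.3   76.6] [0.1 0.1]
[ 423.7 -129.7   61.9] [0.3 0.3]
[ 458.3 -128.9   88.2] [0. 0.]
[[437.6, -129.0, 90.0], [418.2, -129.2, 90.0], [457.7, -128.8, 90.0]] 39.51368995409602 0.009100291087306044
[[436.8, -129.3, 90.0], [417.1, -129.7, 90.0], [457.6, -128.9, 90.0]] 40.52250679422239 0.0202409069491349
[ 442.8011411  -131.9486411   201.87847209]
```

View pics/w6.png

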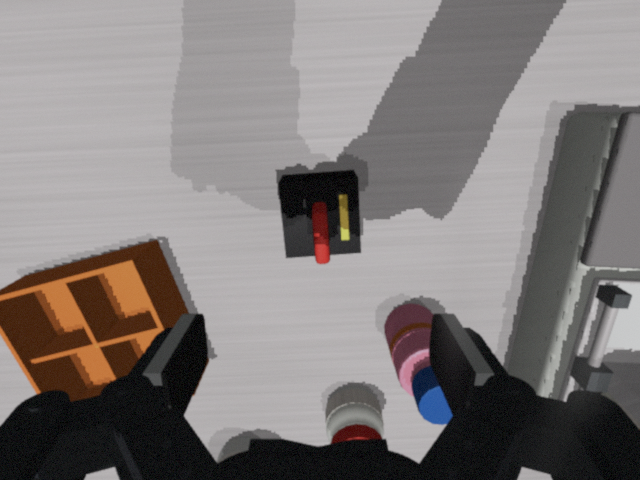

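The key top runs from about (319,205) to (322,262), and the dock's far top edge from (287,257) to (361,252). I'll take the yaw from the yellow stripe and that far edge.

```bash
python3 - <<'E'
from key import *
c=Cam("wrist");c.E=np.load("w6E.npy");im=cv2.imread("pics/w6.png")[:,:,::-1]
h=cv2.cvtColor(im,cv2.COLOR_RGB2HSV)
y=((h[:,:,0]>22)&(h[:,:,0]<35)&(h[:,:,1]>130)&(h[:,:,2]>80)).astype(np.uint8);y[:170]=0;y[270:]=0;y[:,:300]=0;y[:,380:]=0
ys,xs=np.nonzero(y);vx,vy,x0,y0=cv2.fitLine(np.c_[xs,ys].astype(np.float32),2,0,.01,.01).ravel();print(len(xs),ys.min(),ys.max(),xs.mean())
P=[c.at(und(c,(x0+vx*t,y0+vy*t)),40) for t in(-20,20)];d=P[1]-P[0];d=d*np.sign(d[0]);print("stripe",np.round(P,1).tolist(),np.arctan2(d[1],d[0]))
# far edge: lowest dark pixel per column
e=[]
for u in list(range(292,311))+list(range(330,357)):
    col=h[:,u,2];r=[v for v in range(210,275) if col[v]<75];e.append((u,max(r)))
e=np.array(e,np.float32);vx,vy,x0,y0=cv2.fitLine(e,7,0,.01,.01).ravel()
P=[c.at(und(c,(x0+vx*t,y0+vy*t)),40) for t in(-30,30)];d=P[1]-P[0];print("edge",np.round(P,1).tolist(),np.arctan2(d[1],d[0])+np.pi/2)
E
```

```text
248 195 231 343.43548387096774
stripe [[422.0, -112.0, 40.0], [453.8, -110.2, 40.0]] 0.05691443792533732
edge [[471.3, -155.4, 40.0], [469.9, -107.6, 40.0]] 3.1693669558527384
```

```bash
python3 - <<'E'
from h import *
for z in(110,70):print(*goto((440.5,-129.3,z),(np.pi,0,np.pi+.035)))
E
```

```text
[0.0084 0.0086 0.3061] [-0.0003  0.0017 -0.0526]
[0.0088 0.0087 0.4394] [-0.0003  0.0017 -0.0526]
```

Call:
{"api": "move_arm", "payload": {"rows": "0.0085 0.0087 0.15 0 0 -0.0526 -1;0.0085 0.0087 0.3 0 0 -0.0526 -1;0.0085 0.0087 0.3 0 0 -0.0526 -1;0.0085 0.0087 0.35 0 0 -0.0526 -0.3;0.0085 0.0087 0.44 0 0 -0.0526 -0.3;0.0085 0.0087 0.44 0 0 -0.0526 -0.3;0.0085 0.0087 0.44 0 0 -0.0526 0.2;0.0085 0.0087 0.44 0 0 -0.0526 0.4;0.0085 0.0087 0.44 0 0 -0.0526 0.6;0.0085 0.0087 0.44 0 0 -0.0526 0.7;0.0085 0.0087 0.44 0 0 -0.0526 1;0.0085 0.0087 0.44 0 0 -0.0526 1"}}

```text
clock: 11.3
eef_pos: [440.3, -129.0, 70.0]
tool_rot: [-3.141, 0.003, -3.106]
force: [-1.5, 0.8, 8.1]
width: 9.2
gripper_force: 59.5
```

Call:
{"api": "move_arm", "payload": {"rows": "0 0 0 0 0 0 1;0 0 0 0 0 0 1;0 0 0 0 0 0 1"}}

```text
clock: 11.55
eef_pos: [440.3, -129.0, 70.0]
tool_rot: [-3.141, 0.003, -3.106]
force: [0.4, 0.0, 8.6]
width: 9.5
gripper_force: 59.5
```

Call:
{"api": "move_arm", "payload": {"rows": "0 0 -0.05 0 0 0 1;0 0 -0.1 0 0 0 1;0 0 -0.2 0 0 0 1;0 0 -0.3 0 0 0 1;0 0 -0.45 0 0 0 1;0 0 -0.45 0 0 0 1;0 0 -0.45 0 0 0 1;0 0 -0.45 0 0 0 1"}}

```text
clock: 12.22
eef_pos: [439.1, -128.8, 203.9]
tool_rot: [3.142, 0.001, -3.106]
force: [0.0, -0.9, -0.4]
width: 9.3
gripper_force: 58.7
```

```bash
python3 - <<'E'
from feat import *
c=Cam("wrist");c.save("pics/w7.png");np.save("w7E.npy",c.E)
print(toolT()[:3,3],*goto(sh(-100,-75,205),(np.pi,0,np.pi+A)),sh(-100,-75,0))
E
```

```text
[ 438.45548216 -128.7355625   202.98175146] [ 0.0226  0.8589 -0.0062] [ 0.0003 -0.0009  0.0793] [422.60327981 128.52761008   0.        ]
```

View pics/w7.png

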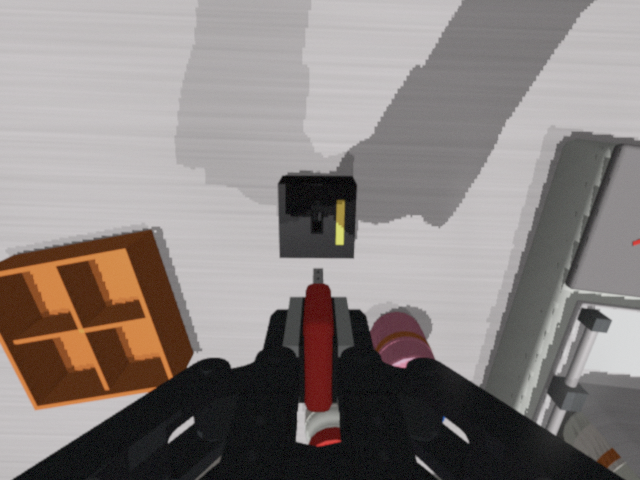

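The key is held upright with its blade tip at about (318,270), and the empty dock keyway is at (317,219). Moving to the lock.

Call:
{"api": "move_arm", "payload": {"rows": "0.022 0.86 0 0 0 0.08 1;0.022 0.86 0 0 0 0.08 1;0.022 0.86 0 0 0 0.08 1;0.022 0.86 0 0 0 0.08 1;0.022 0.86 0 0 0 0.08 1;0.022 0.86 0 0 0 0.08 1;0.022 0.86 0 0 0 0.08 1;0.022 0.86 0 0 0 0.08 1;0.022 0.86 0.07 0 0 0.08 1;0.022 0.86 0.07 0 0 0.08 1;0.022 0.86 0.07 0 0 0.08 1;0.022 0.86 0.07 0 0 0.08 1"}}

```text
clock: 13.27
eef_pos: [423.5, 127.1, 182.4]
tool_rot: [-3.141, -0.001, 3.049]
force: [0.0, 0.0, -0.8]
width: 9.2
gripper_force: 58.7
```

```bash
python3 - <<'E'
from feat import *
c=Cam("wrist");c.save("pics/w8.png",(220,150,420,300),4);cv2.imwrite("pics/w8full.png",c.img[:,:,::-1]);np.save("w8E.npy",c.E);T=toolT();print(T[:3,3])
for p in((-7,0,56),(7,0,56),(7,0,50),(-7,0,20)):print(p,pd(c,(T@np.array([*p,1]))[:3]))
print(pd(c,sh(-100,-75,103)))
show(c.img)
E
```

```text
[423.84017981 127.38756533 182.74450347]
(-7, 0, 56) [317.4 288.9]
(7, 0, 56) [317.4 264.1]
(7, 0, 50) [317.4 268.6]
(-7, 0, 20) [317.4 324.8]
[319.3 257.7]
red [(317.5, 347.1, 63.3, 3282)]
blue []
brass [(9.0, 277.0, 23.8, 317), (317.0, 252.9, 33.3, 2606)]
dark [(579.5, 473.0, 33.0, 1130), (283.5, 471.0, 258.6, 44459), (613.0, 290.0, 31.6, 1647), (30.0, 263.1, 41.7, 2848)]
```

View pics/w8.png

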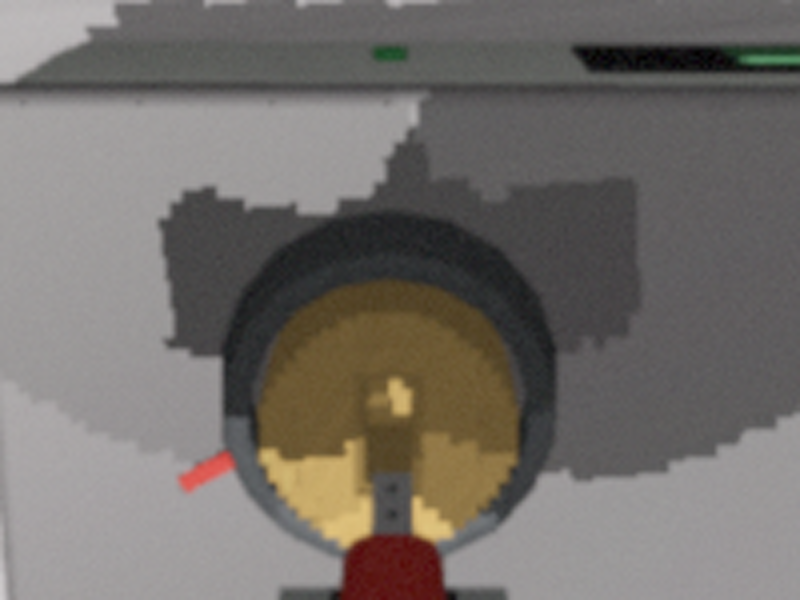

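Crop of w8: the slot is centred at u≈317.5 with its near end at v≈243.8. The blade is at u≈318 with its near tip corner at v≈268. I'll calibrate against the dock slot in w7, which gives the key's exact place in the tool.

```bash
python3 - <<'E'
from feat import *
a=cv2.imread("pics/w7.png").sum(2)//3;b=cv2.imread("pics/w8full.png").sum(2)//3
print("dock rows",[(v,int(a[v,315:320].mean())) for v in range(198,246)])
for v in(222,228):print("dock cols",[(u,int(a[v-1:v+2,u].mean())) for u in range(300,336)])
print("lock rows",[(v,int(b[v,312:323].mean())) for v in range(236,262)])
for v in(256,262):print("lock cols",[(u,int(b[v-1:v+2,u].mean())) for u in range(300,336)])
E
```

```text
dock rows [(198, 17), (199, 12), (200, 19), (201, 27), (202, 24), (203, 23), (204, 22), (205, 27), (206, 28), (207, 31), (208, 29), (209, 26), (210, 25), (211, 24), (212, 30), (213, 32), (214, 32), (215, 35), (216, 36), (217, 39), (218, 38), (219, 36), (220, 27), (221, 21), (222, 15), (223, 9), (224, 10), (225, 8), (226, 8), (227, 14), (228, 10), (229, 11), (230, 12), (231, 17), (232, 28), (233, 34), (234, 54), (235, 59), (236, 60), (237, 58), (238, 59), (239, 59), (240, 58), (241, 60), (242, 57), (243, 57), (244, 59), (245, 57)]
dock cols [(300, 65), (301, 65), (302, 64), (303, 65), (304, 62), (305, 65), (306, 65), (307, 65), (308, 64), (309, 62), (310, 50), (311, 36), (312, 18), (313, 13), (314, 14), (315, 14), (316, 16), (317, 16), (318, 11), (319, 20), (320, 10), (321, 21), (322, 30), (323, 50), (324, 60), (325, 61), (326, 64), (327, 63), (328, 63), (329, 61), (330, 61), (331, 63), (332, 61), (333, 62), (334, 63), (335, 78)]
dock cols [(300, 65), (301, 65), (302, 62), (303, 63), (304, 64), (305, 64), (306, 63), (307, 62), (308, 62), (309, 62), (310, 47), (311, 37), (312, 21), (31
[... 682 characters left out ...]
1), (311, 66), (312, 68), (313, 69), (314, 69), (315, 70), (316, 70), (317, 70), (318, 68), (319, 70), (320, 69), (321, 71), (322, 68), (323, 72), (324, 75), (325, 78), (326, 80), (327, 83), (328, 85), (329, 83), (330, 84), (331, 84), (332, 83), (333, 82), (334, 82), (335, 82)]
lock cols [(300, 86), (301, 85), (302, 82), (303, 82), (304, 83), (305, 93), (306, 127), (307, 150), (308, 141), (309, 124), (310, 110), (311, 86), (312, 66), (313, 65), (314, 66), (315, 66), (316, 65), (317, 64), (318, 63), (319, 66), (320, 65), (321, 66), (322, 68), (323, 74), (324, 77), (325, 90), (326, 105), (327, 111), (328, 113), (329, 112), (330, 114), (331, 111), (332, 111), (333, 108), (334, 108), (335, 111)]
```

```bash
python3 - <<'E'
from feat import *
c=Cam("wrist")
c.E=np.load("w7E.npy");D=c.at(und(c,(317,233.7)),40)-8*np.array([np.cos(.035),np.sin(.035),0])
w=[c.at(und(c,(u,225)),40)[1] for u in(310.8,323)]
c.E=np.load("w8E.npy");L=c.at(und(c,(317.4,243.9)),103)+8*sx
print("dock",D,"slotw",w[0]-w[1],"lock",L,sh(-100,-75,103))
Tg=np.eye(4);Tg[:3,:3]=R.from_euler('xyz',(-3.141,0.003,-3.106)).as_matrix();Tg[:3,3]=(440.3,-129,70)
k=(np.linalg.inv(Tg)@np.r_[D[:2],14,1])[:3];print("key in tool",k)
n=R.from_euler('z',np.pi+A).as_matrix()@np.diag([1,-1,-1]);print("TCP wanted",L-n@np.array([k[0],k[1],0]),"key centred",L, "assume k=(-.5,0)",L-n@np.array([-.5,0,0]))
print(toolT()[:3,3])
E
```

```text
dock [ 442.73838872 -128.65205985   40.        ] slotw -9.552445708601908 lock [422.11621587 127.49829127 103.        ] [422.60327981 128.52761008 103.        ]
key in tool [-2.28121509  0.29414214 56.00693118]
TCP wanted [419.81784956 127.40899287 103.        ] key centred [422.11621587 127.49829127 103.        ] assume k=(-.5,0) [421.61821263 127.54293175 103.        ]
[424.02534534 127.66287516 182.95736105]
```

Call:
{"api": "move_arm", "payload": {"rows": "0.008 -0.001 0 0 0 0 1;0.008 -0.001 0.04 0 0 0 1;0.008 -0.001 0.07 0 0 0 1;0.008 -0.001 0.08 0 0 0 1;0.008 -0.001 0.085 0 0 0 1;0.008 -0.001 0.09 0 0 0 1;0.008 -0.001 0.095 0 0 0 1;0.008 -0.001 0.1 0 0 0 1;0.008 -0.001 0.1 0 0 0 1"}}

```text
clock: 14.12
eef_pos: [421.4, 127.8, 152.9]
tool_rot: [-3.141, 0.001, 3.05]
force: [0.5, -2.8, 0.1]
width: 9.5
gripper_force: 59.1
```

Call:
{"api": "move_arm", "payload": {"rows": "0 0 0.01 0 0 0 1;0 -0.001 0.02 0 0 0 1;0 -0.002 0.03 0 0 0 1;0 -0.002 0.04 0 0 0 1;0 -0.002 0.05 0 0 0 1;0 -0.002 0.06 0 0 0 1;0 -0.002 0.068 0 0 0 1;0 -0.002 0.068 0 0 0 1;0 -0.002 0.068 0 0 0 1"}}

```text
clock: 14.87
eef_pos: [421.1, 127.7, 132.8]
tool_rot: [3.141, -0.0, 3.051]
force: [-2.0, -3.1, 13.0]
width: 9.0
gripper_force: 61.2
```

Call:
{"api": "move_arm", "payload": {"rows": "0 0 0 0 0 0.06 1;0 0.001 0 0 0 0.12 1;0 0.001 0 0 0 0.18 1;0 0.001 0 0 0 0.24 1;0 0.002 0 0 0 0.3 1;-0.001 0.002 0 0 0 0.36 1;-0.001 0.002 0 0 0 0.42 1;-0.001 0.002 0 0 0 0.48 1;-0.001 0.002 0 0 0 0.54 1;-0.001 0.003 0 0 0 0.6 1;-0.001 0.003 0 0 0 0.65 1;-0.001 0.003 0 0 0 0.685 1"}}

```text
clock: 15.87
eef_pos: [422.2, 128.6, 132.8]
tool_rot: [3.14, 0.0, 1.971]
force: [-2.7, -3.0, 12.0]
width: 9.4
gripper_force: 60.9
```

Call:
{"api": "move_arm", "payload": {"rows": "0 0 0 0 0 0.01 1;0 0 0 0 0 0.01 1;0 0 0 0 0 0.01 1;0 0 0 0 0 0.01 1"}}

```text
clock: 16.2
eef_pos: [422.3, 128.6, 132.9]
tool_rot: [3.14, 0.0, 1.959]
force: [-1.9, -4.0, 11.6]
width: 9.2
gripper_force: 61.0
```

```bash
python3 - <<'E'
from h import *
s=read_state();print({k:np.round(s[k],3) for k in("eef_pos","tool_rot","force","torque","width")})
E
```

```text
{'eef_pos': array([422.286, 128.618, 132.872]), 'tool_rot': array([3.14 , 0.   , 1.959]), 'force': array([-1.899, -3.967, 11.632]), 'torque': array([-0.857,  0.503,  0.075]), 'width': np.float64(9.17)}
```

Call:
{"api": "move_arm", "payload": {"rows": "0 0 0 0 0 0.03 1;0 0 0 0 0 0.06 1;0 0 0 0 0 0.08 1;0 0 0 0 0 0.08 1;0 0 0 0 0 0.08 1"}}

```text
clock: 16.62
eef_pos: [422.5, 128.7, 132.9]
tool_rot: [3.139, 0.0, 1.834]
force: [-0.8, -2.4, 12.1]
width: 9.1
gripper_force: 60.9
```

```bash
python3 - <<'E'
from h import *
s=read_state();print({k:np.round(s[k],3) for k in("eef_pos","tool_rot","force","torque","width")})
E
```

```text
{'eef_pos': array([422.516, 128.729, 132.875]), 'tool_rot': array([3.139, 0.   , 1.834]), 'force': array([-0.8  , -2.364, 12.144]), 'torque': array([-0.758,  0.325,  0.09 ]), 'width': np.float64(9.073)}
```

Call:
{"api": "move_arm", "payload": {"rows": "0 0 0 0 0 0.03 1;0 0 0 0 0 0.06 1;0 0 0 0 0 0.08 1;0 0 0 0 0 0.08 1;0 0 0 0 0 0.08 1"}}

```text
clock: 17.03
eef_pos: [422.7, 128.6, 132.8]
tool_rot: [3.139, 0.001, 1.71]
force: [-0.9, -3.4, 11.7]
width: 9.4
gripper_force: 61.0
```

```bash
python3 - <<'E'
from h import *
s=read_state();print({k:np.round(s[k],3) for k in("eef_pos","tool_rot","force","torque","width")})
c=Cam("wrist");c.save("pics/w9.png",(220,130,420,280),4)
E
```

```text
{'eef_pos': array([422.726, 128.614, 132.841]), 'tool_rot': array([3.139e+00, 1.000e-03, 1.710e+00]), 'force': array([-0.851, -3.356, 11.679]), 'torque': array([-0.855,  0.223,  0.508]), 'width': np.float64(9.435)}
```

View pics/w9.png

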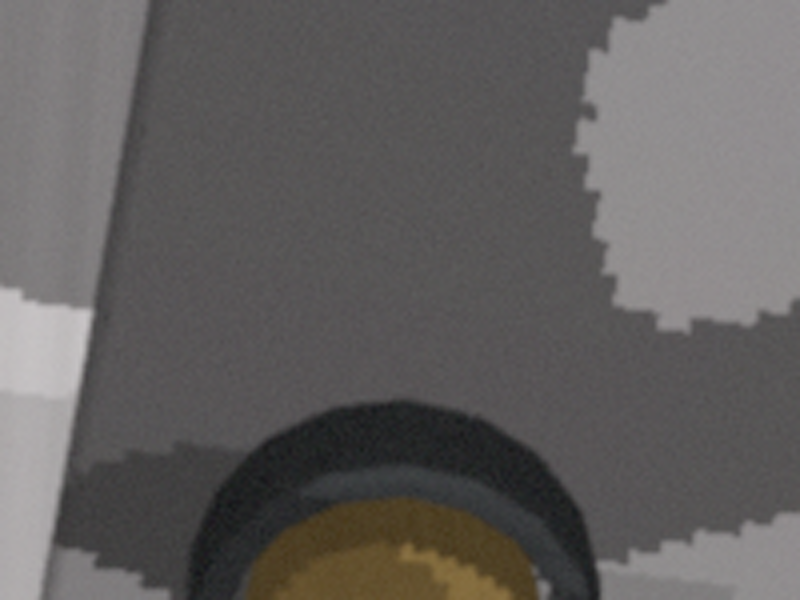

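Torque has risen to 0.5 N·m, so the lock is at its stop. I'll back off within the slot's play and withdraw the key.

Call:
{"api": "move_arm", "payload": {"rows": "0 0 0 0 0 -0.05 1;0 0 -0.01 0 0 -0.1 1;0 0 -0.03 0 0 -0.1 1;0 0 -0.05 0 0 -0.1 1;0 0 -0.07 0 0 -0.1 1;0 0 -0.09 0 0 -0.1 1;0 0 -0.12 0 0 -0.1 1;0 0 -0.2 0 0 -0.1 1;0 0 -0.3 0 0 -0.1 1;0 0 -0.3 0 0 -0.1 1"}}

```text
clock: 17.92
eef_pos: [423.9, 129.4, 226.4]
tool_rot: [3.135, -0.001, 1.865]
force: [1.1, 1.0, 0.2]
width: 9.2
gripper_force: 59.0
```

```bash
python3 - <<'E'
from h import *
s=read_state();print({k:np.round(s[k],3) for k in("eef_pos","tool_rot","force","torque","width")})
print(*goto((439,-128.8,204),(np.pi,0,-3.106)))
E
```

```text
{'eef_pos': array([423.87 , 129.424, 226.419]), 'tool_rot': array([ 3.135e+00, -1.000e-03,  1.865e+00]), 'force': array([1.1  , 1.   , 0.243]), 'torque': array([ 0.015, -0.046,  0.006]), 'width': np.float64(9.168)}
[-0.8386 -0.2015  0.0722] [ 0.0044  0.0023 -0.8356]
```

Call:
{"api": "move_arm", "payload": {"rows": "-0.83 -0.2 0.07 0.0044 0.0023 -0.8356 1;-0.83 -0.2 0.07 0.0044 0.0023 -0.8356 1;-0.83 -0.2 0.07 0.0044 0.0023 -0.8356 1;-0.83 -0.2 0.07 0.0044 0.0023 -0.8356 1;-0.83 -0.2 0.07 0.0044 0.0023 -0.8356 1;-0.83 -0.2 0.07 0.0044 0.0023 -0.8356 1;-0.83 -0.2 0.07 0.0044 0.0023 -0.8356 1;-0.83 -0.2 0.07 0.0044 0.0023 -0.8356 1;-0.83 -0.2 0.07 0.0044 0.0023 -0.8356 1;-0.83 -0.2 0.07 0.0044 0.0023 -0.8356 1;-0.83 -0.2 0.07 0.0044 0.0023 -0.8356 1;-0.83 -0.2 0.07 0.0044 0.0023 -0.8356 1"}}

```text
clock: 18.92
eef_pos: [436.0, -126.6, 201.3]
tool_rot: [-3.139, -0.007, -3.104]
force: [-0.3, -0.0, -0.3]
width: 9.4
gripper_force: 58.9
```

```bash
python3 - <<'E'
from h import *
print(toolT()[:3,3],read_state()["tool_rot"],*goto((439,-128.8,204),(np.pi,0,-3.106)))
E
```

```text
[ 436.0490621  -126.63385852  201.34871956] [-3.13939782 -0.00698186 -3.10354526] [-0.0095 -0.0076 -0.0089] [-0.0014 -0.0044  0.0016]
```

Call:
{"api": "move_arm", "payload": {"rows": "-0.009 -0.0075 -0.005 0 -0.004 0 1;-0.009 -0.0075 -0.005 0 -0.004 0 1;-0.009 -0.0075 -0.005 0 -0.004 0 1;-0.009 -0.0075 -0.005 0 -0.004 0 1"}}

```text
clock: 19.25
eef_pos: [439.1, -129.0, 202.7]
tool_rot: [-3.138, -0.0, -3.107]
force: [1.3, 0.4, 0.1]
width: 9.1
gripper_force: 58.9
```

```bash
cat > dock.py <<'E'
from feat import *
def dockpose(c):
    h=c.hsv();y=((h[:,:,0]>22)&(h[:,:,0]<35)&(h[:,:,1]>130)&(h[:,:,2]>80)).astype(np.uint8);y[300:]=0;y[:,:230]=0;y[:,420:]=0
    b=max(blobs(y),key=lambda b:b[1][4]);ys,xs=np.nonzero(y);P=np.array([c.at(und(c,p),40)[:2] for p in zip(xs,ys)],np.float32)
    v=cv2.fitLine(P,2,0,.01,.01).ravel();v=v*np.sign(v[0]);r=cv2.minAreaRect(P)
    print("stripe",b,P.mean(0),"yaw",np.arctan2(v[1],v[0]),r)
E
python3 - <<'E'
from dock import *
T=toolT();print(T[:3,3],read_state()["tool_rot"])
c=Cam("wrist");cv2.imwrite("pics/w10.png",c.img[:,:,::-1]);np.save("w10E.npy",c.E);dockpose(c)
o=Cam("wrist");o.img=cv2.imread("pics/w7.png")[:,:,::-1];o.E=np.load("w7E.npy");dockpose(o)
print("tip rows", [(v,c.img[v,316:321].mean().round(),o.img[v,316:321].mean().round()) for v in range(262,292,2)])
E
```

```text
[ 439.11549    -129.0055198   202.71396176] [-3.13849258e+00 -4.19417244e-04 -3.10667908e+00]
stripe ([341.0, 213.6], [337, 201, 9, 28, 199]) [ 433.2977  -111.10841] yaw 0.08373062 ((434.1116027832031, -111.029052734375), (21.65206527709961, 6.219616889953613), 2.8920371532440186)
stripe ([340.3, 213.0], [336, 200, 9, 29, 210]) [ 433.28226 -110.86702] yaw 0.08509887 ((434.188720703125, -111.09193420410156), (22.57803726196289, 6.251645088195801), 3.2279324531555176)
tip rows [(262, np.float64(194.0), np.float64(194.0)), (264, np.float64(194.0), np.float64(194.0)), (266, np.float64(195.0), np.float64(194.0)), (268, np.float64(138.0), np.float64(138.0)), (270, np.float64(72.0), np.float64(71.0)), (272, np.float64(64.0), np.float64(62.0)), (274, np.float64(75.0), np.float64(75.0)), (276, np.float64(73.0), np.float64(74.0)), (278, np.float64(61.0), np.float64(61.0)), (280, np.float64(72.0), np.float64(73.0)), (282, np.float64(74.0), np.float64(73.0)), (284, np.float64(44.0), np.float64(45.0)), (286, np.float64(43.0), np.float64(40.0)), (288, np.float64(40.0), np.float64(39.0)), (290, np.float64(41.0), np.float64(40.0))]
```

```bash
python3 - <<'E'
from h import *
for z in(100,85,70):print(*goto((440.3,-129,z),(3.1415,0.002,-3.106)))
E
```

```text
[-0.0043  0.0007  0.3422] [-0.002  -0.0016 -0.    ]
[-0.0043  0.0008  0.3922] [-0.002  -0.0016 -0.    ]
[-0.0043  0.001   0.4422] [-0.002  -0.0016 -0.    ]
```

Call:
{"api": "move_arm", "payload": {"rows": "-0.0043 0.0007 0.1 -0.002 -0.0016 0 1;-0.0043 0.0007 0.2 -0.002 -0.0016 0 1;-0.0043 0.0007 0.28 -0.002 -0.0016 0 1;-0.0043 0.0007 0.33 -0.002 -0.0016 0 1;-0.0043 0.0007 0.345 -0.002 -0.0016 0 1;-0.0043 0.0007 0.355 -0.002 -0.0016 0 1;-0.0043 0.0007 0.365 -0.002 -0.0016 0 1;-0.0043 0.0007 0.375 -0.002 -0.0016 0 1;-0.0043 0.0007 0.385 -0.002 -0.0016 0 1;-0.0043 0.0007 0.385 -0.002 -0.0016 0 1"}}

```text
clock: 20.18
eef_pos: [440.6, -129.2, 87.4]
tool_rot: [-3.142, 0.003, -3.106]
force: [-0.1, -0.0, 1.0]
width: 8.6
gripper_force: 58.9
```

Entered 9 mm with almost no force; continuing to fully home, then releasing.

Call:
{"api": "move_arm", "payload": {"rows": "0 0 0.015 0 0 0 1;0 0 0.03 0 0 0 1;0 0 0.045 0 0 0 1;0 0 0.058 0 0 0 1;0 0 0.06 0 0 0 1;0 0 0.06 0 0 0 1"}}

```text
clock: 20.68
eef_pos: [440.6, -129.3, 69.9]
tool_rot: [3.141, 0.003, -3.106]
force: [-2.2, 1.4, 14.3]
width: 9.2
gripper_force: 61.4
```

Call:
{"api": "move_arm", "payload": {"rows": "0 0 0 0 0 0 0.6;0 0 0 0 0 0 0.4;0 0 0 0 0 0 0;0 0 0 0 0 0 -0.4;0 0 0 0 0 0 -0.4;0 0 -0.1 0 0 0 -0.4;0 0 -0.3 0 0 0 -0.6;0 0 -0.44 0 0 0 -1;0 0 -0.44 0 0 0 -1;0 0 -0.44 0 0 0 -1;0 0 -0.44 0 0 0 -1;0 0 -0.44 0 0 0 -1"}}

```text
clock: 21.68
eef_pos: [439.5, -128.9, 200.5]
tool_rot: [3.141, 0.001, -3.105]
force: [0.0, -1.3, 0.2]
width: 85.5
gripper_force: 0.0
```

```bash
python3 - <<'E'
from key import *
from dock import dockpose
c=Cam("wrist");cv2.imwrite("pics/w11.png",c.img[:,:,::-1]);dockpose(c);print(keyrect(c.img))
o=Cam("wrist");o.E=np.load("w6E.npy");T6=o.E;print("cam shift vs w6",c.E[:3,3]-o.E[:3,3],toolT()[:3,3])
r=keyrect(c.img);print("far end by z", [c.at(und(c,r[2][1]),z).round(1).tolist() for z in(90,95)])
print(*goto(sh(-14,0,260),(np.pi,0,np.pi+A)))
E
```

```text
stripe ([340.4, 216.0], [336, 201, 9, 32, 214]) [ 435.17563 -110.8684 ] yaw 0.078166485 ((435.72332763671875, -111.14791107177734), (24.785728454589844, 6.200667858123779), 3.2877304553985596)
(array([317.5, 237. ]), (60.0, 15.0), [array([317.5, 207. ], dtype=float32), array([317.5, 267. ], dtype=float32)])
cam shift vs w6 [-3.03128207 -4.11897861 -0.92990169] [ 439.12002182 -128.93827897  199.85789107]
far end by z [[457.3, -127.7, 90.0], [455.2, -127.8, 95.0]]
[-0.2913  1.072  -0.1997] [ 0.0006 -0.0005  0.0798]
```

Key is home in the dock, with the top edge at the same place and height as before. Next, the clamp knob.

Call:
{"api": "move_arm", "payload": {"rows": "-0.1 0.5 -0.2 0 0 0.08 -1;-0.1 0.5 -0.2 0 0 0.08 -1;-0.1 0.5 -0.2 0 0 0.08 -1;-0.29 1 -0.2 0 0 0.08 -1;-0.29 1 -0.2 0 0 0.08 -1;-0.29 1 -0.2 0 0 0.08 -1;-0.29 1 -0.2 0 0 0.08 -1;-0.29 1 -0.2 0 0 0.08 -1;-0.29 1 -0.2 0 0 0.08 -1;-0.29 1 -0.2 0 0 0.08 -1;-0.29 1 -0.2 0 0 0.08 -1;-0.29 1 -0.2 0 0 0.08 -1"}}

```text
clock: 22.78
eef_pos: [515.6, 171.6, 260.5]
tool_rot: [-3.14, 0.0, 3.049]
force: [0.4, 0.0, 0.3]
width: 85.7
gripper_force: 0.0
```

```bash
python3 - <<'E'
from feat import *
c=Cam("wrist");cv2.imwrite("pics/w12.png",c.img[:,:,::-1]);np.save("w12E.npy",c.E);print(toolT()[:3,3]);show(c.img)
m=masks(c.hsv())["red"].astype(np.uint8);m[330:]=0;cs,_=cv2.findContours(m,0,2);k=max(cs,key=cv2.contourArea);print(cv2.boundingRect(k))
x,y,w,h=cv2.boundingRect(k)
# knob top disc = lower (farther) w/2 circle of the capsule
p=(x+w/2-.5,y+h-w/2);print(p,[c.at(und(c,p),z).round(1).tolist() for z in(181,176)],"knob",sh(5,0,0))
print("u centre",[c.at(und(c,(x+w/2-.5,y+h/2)),169).round(1).tolist()])
E
```

```text
[515.76854318 171.63267777 260.82518126]
red [(55.9, 367.0, 28.3, 1987), (352.0, 274.5, 25.6, 1417)]
blue [(636.0, 405.0, 24.2, 614), (508.5, 365.0, 23.7, 304), (303.0, 379.6, 32.6, 2775), (209.3, 379.0, 33.8, 2114), (57.5, 297.3, 27.5, 1579)]
brass [(240.4, 96.9, 15.9, 420)]
dark [(319.5, 452.5, 320.6, 43458), (19.0, 143.5, 35.9, 1898), (458.0, 99.0, 37.3, 2374), (425.0, 71.5, 13.3, 322)]
(335, 249, 37, 52)
(353.0, 282.5) [[532.2, 191.3, 181.0], [534.6, 191.5, 176.0]] knob [533.8800324  193.85359519   0.        ]
u centre [[532.8, 192.3, 169.0]]
```

```bash
python3 - <<'E'
from h import *
for z in(215,167):print(*goto((533,191.8,z),(np.pi,0,np.pi+A)))
E
```

```text
[-0.0508  0.0724  0.1527] [-0.0006  0.0005 -0.002 ]
[-0.0507  0.0726  0.3127] [-0.0006  0.0005 -0.002 ]
```

Call:
{"api": "move_arm", "payload": {"rows": "-0.051 0.073 0.1 0 0 -0.002 -0.4;-0.051 0.073 0.15 0 0 -0.002 -0.4;-0.051 0.073 0.2 0 0 -0.002 -0.4;-0.051 0.073 0.26 0 0 -0.002 -0.4;-0.051 0.073 0.312 0 0 -0.002 -0.4;-0.051 0.073 0.312 0 0 -0.002 -0.4;-0.051 0.073 0.312 0 0 -0.002 0;-0.051 0.073 0.312 0 0 -0.002 0.3;-0.051 0.073 0.312 0 0 -0.002 1;-0.051 0.073 0.312 0 0 -0.002 1;-0.051 0.073 0.312 0 0 -0.002 1;-0.051 0.073 0.312 0 0 -0.002 1"}}

```text
clock: 23.83
eef_pos: [534.3, 191.1, 169.5]
tool_rot: [-3.139, 0.004, 3.053]
force: [-0.6, -5.9, 4.5]
width: 20.6
gripper_force: 58.6
```

Call:
{"api": "move_arm", "payload": {"rows": "0.01 0 0 0 0 0 1;0.03 0 0 0 0 0 1;0.05 0 0 0 0 0 1;0.07 0 0 0 0 0 1;0.09 0 0 0 0 0 1;0.11 0 0 0 0 0 1;0.13 0 0 0 0 0 1;0.15 0 0 0 0 0 1;0.165 0 0 0 0 0 1;0.17 0 0 0 0 0 1;0.17 0 0 0 0 0 1;0.17 0 0 0 0 0 1"}}

```text
clock: 24.83
eef_pos: [485.3, 195.8, 169.5]
tool_rot: [-3.141, 0.008, 3.053]
force: [3.3, -6.2, 2.5]
width: 19.8
gripper_force: 58.9
```

Call:
{"api": "move_arm", "payload": {"rows": "0.01 0 0 0 0 0 1;0.015 0 0 0 0 0 1;0.015 0 0 0 0 0 1;0.015 0 0 0 0 0 1"}}

```text
clock: 25.17
eef_pos: [485.3, 195.8, 169.6]
tool_rot: [3.142, 0.016, 3.052]
force: [12.1, -7.7, -7.0]
width: 20.1
gripper_force: 59.2
```

Call:
{"api": "move_arm", "payload": {"rows": "-0.007 0 0 0 0 0 1;-0.007 0 0 0 0 0 0.4;-0.007 0 0 0 0 0 0;-0.007 0 0 0 0 0 -0.3;-0.007 0 0 0 0 0 -0.3;-0.007 0 -0.15 0 0 0 -0.3;-0.007 0 -0.3 0 0 0 -1;-0.007 0 -0.45 0 0 0 -1;-0.007 0 -0.45 0 0 0 -1;-0.007 0 -0.45 0 0 0 -1;-0.007 0 -0.45 0 0 0 -1"}}

```text
clock: 26.08
eef_pos: [479.7, 199.1, 302.9]
tool_rot: [3.14, 0.003, 3.056]
force: [-0.2, -0.1, -0.5]
width: 85.2
gripper_force: 0.0
```

```bash
python3 - <<'E'
from feat import *
c=Cam("wrist");cv2.imwrite("pics/w13.png",c.img[:,:,::-1]);np.save("w13E.npy",c.E);print(toolT()[:3,3]);show(c.img)
m=masks(c.hsv())["red"].astype(np.uint8);m[330:]=0;cs,_=cv2.findContours(m,0,2);k=max(cs,key=cv2.contourArea)
x,y,w,h=cv2.boundingRect(k);print(x,y,w,h,c.at(und(c,(x+w/2-.5,y+h/2)),169).round(1))
print(*goto(sh(70,0,330),(np.pi,0,np.pi/2+A)))
t=Cam("top");m=masks(t.hsv());print([b for b in blobs(m["blue"],15) if 200<b[0][0]<350])
h=t.hsv();o=((h[:,:,0]>6)&(h[:,:,0]<20)&(h[:,:,1]>130)).astype(np.uint8)
o[:,:395]=0;o[:,475:]=0;o[:230]=0;o[310:]=0
cs,_=cv2.findContours(o,0,2);print("carrier",cv2.minAreaRect(max(cs,key=cv2.contourArea)))
print("dock",[b for b in blobs(m["red"],15) if 340<b[0][0]<390])
E
```

```text
[479.03018288 198.84083693 301.80718929]
red [(63.5, 371.0, 24.8, 1527), (313.1, 236.0, 20.2, 945)]
blue [(634.0, 397.5, 30.9, 992), (430.2, 384.2, 27.4, 1397), (199.8, 384.9, 27.3, 910), (272.8, 383.6, 26.7, 1846), (67.1, 309.2, 24.0, 1302)]
brass [(223.0, 147.5, 12.1, 202)]
dark [(346.5, 358.6, 39.9, 1814), (319.5, 452.5, 320.6, 41852), (29.5, 174.5, 30.9, 1431), (402.5, 159.4, 23.4, 1264)]
298 216 31 41 [483.8 196.1 169. ]
[-0.4003 -0.0017 -0.0938] [2.0000e-04 3.0000e-04 1.0023e+00]
[([212.9, 244.2], [208, 239, 11, 11, 67]), ([255.6, 246.9], [254, 243, 5, 10, 17]), ([281.1, 247.1], [278, 245, 8, 7, 16]), ([281.7, 253.7], [277, 251, 11, 6, 18])]
carrier ((432.6470642089844, 270.5882568359375), (45.59669494628906, 47.53697967529297), 75.96376037597656)
dock [([366.3, 306.7], [365, 300, 4, 13, 42])]
```

Clamp hit its stop (12 N with no further travel) and the knob moved 49 mm. Before picking bottles, I'll measure the carrier from above.

```bash
python3 - <<'E'
from h import *
print(*goto((543,-290,300),(np.pi,0,1.783)))
E
```

```text
[-0.3531 -1.6043  0.0054] [-8.000e-04  0.000e+00  8.101e-01]
```

Call:
{"api": "move_arm", "payload": {"rows": "-0.2 -0.95 0 0 0 0 -1;-0.2 -0.95 0 0 0 0 -1;-0.2 -0.95 0 0 0 0 -1;-0.2 -0.95 0 0 0 0 -1;-0.2 -0.95 0 0 0 0 -1;-0.2 -0.95 0 0 0 0 -1;-0.2 -0.95 0 0 0 0 -1;-0.2 -0.95 0 0 0 0 -1;-0.2 -0.95 0 0 0 0 -1"}}

```text
clock: 26.93
eef_pos: [514.0, -93.4, 301.0]
tool_rot: [-3.141, -0.001, 3.049]
force: [-0.6, 2.1, -0.4]
width: 85.5
gripper_force: 0.0
```

Call:
{"api": "move_arm", "payload": {"rows": "-0.15 -0.65 0 0 0 0.81 -1;-0.15 -0.65 0 0 0 0.81 -1;-0.15 -0.65 0 0 0 0.81 -1;-0.15 -0.65 0 0 0 0.81 -1;-0.15 -0.65 0 0 0 0.81 -1;-0.15 -0.65 0 0 0 0.81 -1;-0.15 -0.65 0 0 0 0.81 -1;-0.15 -0.65 0 0 0 0.81 -1;-0.15 -0.65 0 0 0 0.81 -1;-0.15 -0.65 0 0 0 0.81 -1;-0.15 -0.65 0 0 0 0.81 -1;-0.15 -0.65 0 0 0 0.81 -1"}}

```text
clock: 27.93
eef_pos: [543.5, -286.4, 301.3]
tool_rot: [3.141, -0.002, 1.787]
force: [0.1, -0.0, 0.4]
width: 85.2
gripper_force: 0.0
```

```bash
cat > car.py <<'E'
from feat import *
def rim(c,lo=12):
    "bright orange rim/dividers seen from above: outline of top face on z=50"
    h=c.hsv();o=((h[:,:,0]>4)&(h[:,:,0]<22)&(h[:,:,1]>110)).astype(np.uint8)
    cs,_=cv2.findContours(o,0,2);k=max(cs,key=cv2.contourArea);return o,k
E
python3 - <<'E'
from car import *
c=Cam("wrist");c.save("pics/w14.png");np.save("w14E.npy",c.E);print(toolT()[:3,3])
o,k=rim(c);r=cv2.minAreaRect(k);print(r,cv2.approxPolyDP(k,4,True).reshape(-1,2).tolist())
E
```

```text
[ 543.48007189 -286.87511993  301.67292922]
((309.0, 227.5), (129.0, 134.0), 90.0) [[242, 170], [250, 292], [371, 291], [374, 167], [260, 163]]
```

View pics/w14.png

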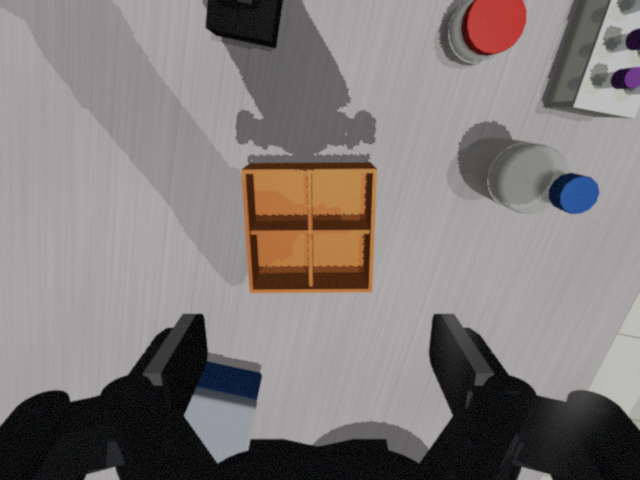

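The carrier's rim corners are (242,170), (376,168), (373,291) and (250,292), and the divider cross is at (310,231).

```bash
python3 - <<'E'
from car import *
c=Cam("wrist");c.E=np.load("w14E.npy");t=Cam("top")
P=[c.at(und(c,p),50) for p in((242.5,169.5),(376,167.5),(373,291),(250,292.5),(310,231))]
print(np.round(P,1).tolist());Q=np.array(P)
print("sides",[np.linalg.norm(Q[i]-Q[(i+1)%4]).round(1) for i in range(4)],"centre",Q[:4].mean(0).round(1),Q[4].round(1))
for i in range(4):
    d=Q[(i+1)%4]-Q[i];print(np.arctan2(d[1],d[0])%(np.pi/2))
print(tri(c.ray(und(c,(310,231))),t.ray((432.7,270.5))))
E
```

```text
[[465.6, -275.8, 50.0], [592.2, -246.0, 50.0], [623.5, -374.7, 50.0], [494.1, -405.0, 50.0], [543.0, -323.0, 50.0]]
sides [np.float64(130.1), np.float64(132.4), np.float64(132.9), np.float64(132.4)] centre [ 543.9 -325.4   50. ] [ 543. -323.   50.]
0.23090938147547554
0.23845511249091267
0.23025814807375955
0.21769361779592455
(array([ 543.21820272, -325.09638315,   43.38532691]), [0.11976908118803467, 0.11976908118808491])
```

```bash
python3 - <<'E'
from h import *
for k in(-90,-30,90):print(k,sh(70,k,0).round(1))
print(*goto(sh(70,-90,300),(np.pi,0,np.pi/2+A)))
E
```

```text
-90 [590.6  98.4   0. ]
-30 [595.9 158.2   0. ]
90 [606.7 277.7   0. ]
[1.2237 0.4286 0.009 ] [ 0.001  -0.0006  0.1939]
```

Call:
{"api": "move_arm", "payload": {"rows": "1 0.4 0 0 0 0.19 -1;1 0.4 0 0 0 0.19 -1;1 0.4 0 0 0 0.19 -1;1 0.4 0 0 0 0.19 -1;1 0.4 0 0 0 0.19 -1;1 0.4 0 0 0 0.19 -1;1 0.4 0 0 0 0.19 -1;1 0.4 0 0 0 0.19 -1;1 0.4 0 0 0 0.19 -1;1 0.4 0 0 0 0.19 -1"}}

```text
clock: 28.92
eef_pos: [597.5, 32.9, 302.4]
tool_rot: [3.14, -0.001, 1.491]
force: [-0.2, -0.8, -0.1]
width: 85.6
gripper_force: 0.0
```

```bash
python3 - <<'E'
from h import *
print(*goto(sh(70,-90,300),(np.pi,0,np.pi/2+A)))
E
```

```text
[ 0.216  -0.0404  0.0081] [ 0.0009 -0.0006  0.0061]
```

Call:
{"api": "move_arm", "payload": {"rows": "0.21 -0.04 0 0 0 0.006 -1;0.21 -0.04 0 0 0 0.006 -1;0.21 -0.04 0 0 0 0.006 -1;0.21 -0.04 0 0 0 0.006 -1;0.21 -0.04 0 0 0 0.006 -1"}}

```text
clock: 29.33
eef_pos: [590.9, 91.3, 303.3]
tool_rot: [3.139, 0.001, 1.473]
force: [0.6, -0.7, 0.1]
width: 85.4
gripper_force: 0.0
```

```bash
cat > bot.py <<'E'
from feat import *
def caps(c):
    h=c.hsv();b=((h[:,:,0]>100)&(h[:,:,0]<125)&(h[:,:,1]>110)&(h[:,:,2]>40)).astype(np.uint8)
    for p,s in blobs(b,600):
        x,y,w,hh,_=s;print("cap",s,"top-centre@193",c.at(und(c,(x+w/2-.5,y+hh-w/2)),193).round(1),"mid@181",c.at(und(c,(x+w/2-.5,y+hh/2-.5)),181).round(1))
E
python3 - <<'E'
from bot import *
print(toolT()[:3,3]);c=Cam("wrist");cv2.imwrite("pics/w15.png",c.img[:,:,::-1]);caps(c)
for k in(-90,-30,90):print(pd(c,sh(70,k,193)))
for z in(240,178):print(*goto(sh(70,-90,z),(np.pi,0,np.pi/2+A)))
E
```

```text
[590.9035715   91.25664073 303.31333182]
cap [289, 111, 56, 58, 2525] top-centre@193 [596.  154.9 193. ] mid@181 [596. 155. 181.]
cap [292, 202, 51, 57, 2286] top-centre@193 [590.6  96.9 193. ] mid@181 [590.5  95.6 181. ]
cap [286, 326, 34, 41, 1131] top-centre@193 [571.6  10.3 193. ] mid@181 [570.6   5.7 181. ]
[316.7 231.3]
[315.8 135.5]
[313.6 -94.4]
[ 0.0246 -0.0043  0.2112] [ 0.0018  0.0005 -0.0062]
[ 0.0248 -0.0049  0.4179] [ 0.0018  0.0005 -0.0062]
```

Call:
{"api": "move_arm", "payload": {"rows": "0.02 -0.004 0.1 0.002 0 -0.006 -1;0.02 -0.004 0.2 0.002 0 -0.006 -1;0.02 -0.004 0.2 0.002 0 -0.006 -0.6;0.02 -0.004 0.3 0.002 0 -0.006 -0.6;0.02 -0.004 0.38 0.002 0 -0.006 -0.6;0.02 -0.004 0.418 0.002 0 -0.006 -0.6;0.02 -0.004 0.418 0.002 0 -0.006 -0.6;0.02 -0.004 0.418 0.002 0 -0.006 0;0.02 -0.004 0.418 0.002 0 -0.006 0.2;0.02 -0.004 0.418 0.002 0 -0.006 1;0.02 -0.004 0.418 0.002 0 -0.006 1;0.02 -0.004 0.418 0.002 0 -0.006 1"}}

```text
clock: 30.38
eef_pos: [591.8, 99.5, 179.7]
tool_rot: [3.139, -0.001, 1.484]
force: [-1.7, -1.3, 6.8]
width: 33.6
gripper_force: 59.5
```

Call:
{"api": "move_arm", "payload": {"rows": "0 0 0 0 0 0 1;0 0 0 0 0 0 1;0 0 -0.05 0 0 0 1;0 0 -0.1 0 0 0 1;0 0 -0.2 0 0 0 1;0 0 -0.33 0 0 0 1;0 0 -0.33 0 0 0 1;0 0 -0.33 0 0 0 1"}}

```text
clock: 31.05
eef_pos: [592.1, 99.6, 279.4]
tool_rot: [3.137, -0.002, 1.484]
force: [0.2, -0.4, -2.1]
width: 33.6
gripper_force: 60.0
```

```bash
cat > place.py <<'E'
from h import *
import sys
C=np.array([543.7,-324.8,0.]);Y=.229
def comp(i,j,z):return C+R.from_euler('z',Y).as_matrix()@np.array([32*i,32*j,0])+[0,0,z]
E
python3 - <<'E'
from place import *
s=read_state();print(s["width"],s["force"],toolT()[:3,3])
print(comp(1,-1,0));print(*goto(comp(1,-1,275),(np.pi,0,np.pi/2+Y)))
E
```

```text
33.58082712702446 [ 0.23964198 -0.44268679 -2.05185762] [592.09503476  99.6470338  279.37129996]
[ 582.12872413 -348.70048456    0.        ]
[-1.4918  0.0957  0.012 ] [ 0.003  -0.0008 -0.2007]
```

Call:
{"api": "move_arm", "payload": {"rows": "-0.75 0.05 0 0 0 -0.1 1;-0.75 0.05 0 0 0 -0.1 1;-0.75 0.05 0 0 0 -0.1 1;-0.75 0.05 0 0 0 -0.1 1;-0.75 0.05 0 0 0 -0.1 1;-1 0.06 0 0 0 -0.2 1;-1 0.06 0 0 0 -0.2 1;-1 0.06 0 0 0 -0.2 1;-1 0.06 0 0 0 -0.2 1;-1 0.06 0 0 0 -0.2 1"}}

```text
clock: 31.88
eef_pos: [581.8, -200.7, 275.3]
tool_rot: [-3.139, -0.003, 1.796]
force: [0.6, 1.2, -1.3]
width: 33.2
gripper_force: 60.1
```

```bash
python3 - <<'E'
from place import *
print(toolT()[:3,3],*goto(comp(1,-1,200)+[0,1,0],(np.pi,0,np.pi/2+Y)))
E
```

```text
[ 581.84149706 -200.70387669  275.32590098] [-0.4785 -0.108   0.2501] [-0.0014 -0.0016 -0.0024]
```

Call:
{"api": "move_arm", "payload": {"rows": "-0.478 -0.108 0 -0.001 -0.001 -0.002 1;-0.478 -0.108 0 -0.001 -0.001 -0.002 1;-0.478 -0.108 0 -0.001 -0.001 -0.002 1;-0.478 -0.108 0 -0.001 -0.001 -0.002 1;-0.478 -0.108 0.2 -0.001 -0.001 -0.002 1;-0.478 -0.108 0.25 -0.001 -0.001 -0.002 1;-0.478 -0.108 0.25 -0.001 -0.001 -0.002 1;-0.478 -0.108 0.25 -0.001 -0.001 -0.002 1"}}

```text
clock: 32.55
eef_pos: [583.4, -344.1, 199.2]
tool_rot: [-3.139, -0.004, 1.804]
force: [0.5, -0.2, -0.4]
width: 33.2
gripper_force: 60.1
```

```bash
python3 - <<'E'
from place import *
from car import rim
P=comp(1,-1,99.5)+[0,1,0];print(toolT()[:3,3],*goto(P,(np.pi,0,np.pi/2+Y)))
c=Cam("wrist");o,k=rim(c);print(cv2.boundingRect(k));cv2.imwrite("pics/w16.png",c.img[:,:,::-1])
print("pred rim corners",[pd(c,C+R.from_euler('z',Y).as_matrix()@np.array([66*i,66*j,50.])).tolist() for i,j in((-1,1),(1,1),(1,-1),(-1,-1))]);print(cv2.approxPolyDP(k,4,True).reshape(-1,2).tolist())
E
```

```text
[ 583.42952664 -344.10262689  199.15656398] [-0.012  -0.0062  0.3322] [-0.0014 -0.0026  0.0028]
(170, 93, 197, 183)
pred rim corners [[172.7, 93.6], [366.4, 93.3], [359.4, 273.5], [190.2, 272.4]]
[[170, 94], [188, 273], [268, 275], [284, 251], [308, 240], [337, 243], [360, 261], [344, 243], [322, 236], [299, 239], [274, 255], [292, 226], [318, 217], [344, 227], [358, 249], [365, 96]]
```

Call:
{"api": "move_arm", "payload": {"rows": "-0.012 -0.006 0.05 -0.0014 -0.0026 0.003 1;-0.012 -0.006 0.15 -0.0014 -0.0026 0.003 1;-0.012 -0.006 0.23 -0.0014 -0.0026 0.003 1;-0.012 -0.006 0.29 -0.0014 -0.0026 0.003 1;-0.012 -0.006 0.32 -0.0014 -0.0026 0.003 1;-0.012 -0.006 0.332 -0.0014 -0.0026 0.003 1;-0.012 -0.006 0.332 -0.0014 -0.0026 0.003 1;-0.012 -0.006 0.332 -0.0014 -0.0026 0.003 1"}}

```text
clock: 33.27
eef_pos: [588.8, -357.6, 116.0]
tool_rot: [3.125, 0.021, 1.798]
force: [-6.3, 4.5, 47.6]
width: 33.5
gripper_force: 95.7
```

Contact came too early (47 N). I'll lift and look.

Call:
{"api": "move_arm", "payload": {"rows": "0 0 -0.05 0 0 0 1;0 0 -0.15 0 0 0 1;0 0 -0.28 0 0 0 1;0 0 -0.28 0 0 0 1;0 0 -0.28 0 0 0 1"}}

```text
clock: 33.68
eef_pos: [585.3, -352.5, 191.7]
tool_rot: [3.131, 0.012, 1.798]
force: [-0.0, 0.6, -2.1]
width: 33.1
gripper_force: 88.3
```

```bash
python3 - <<'E'
from place import *
print(toolT()[:3,3],read_state()["tool_rot"],read_state()["width"])
c=Cam("wrist");w=c.img.copy();np.save("w17E.npy",c.E);s=Cam("side");t=Cam("top")
im=np.zeros((600,800,3),np.uint8)
im[:360,:480]=cv2.resize(w,(480,360));im[:240,480:]=cv2.resize(s.img[230:390,270:483],(320,240),interpolation=2);im[240:480,480:]=cv2.resize(t.img[210:310,365:498],(320,240),interpolation=2)
cv2.imwrite("pics/w17.png",im[:,:,::-1])
E
```

```text
[ 585.27800246 -352.46070474  191.692208  ] [3.13117359 0.01204436 1.79847594] 33.07795188407347
```

View pics/w17.png

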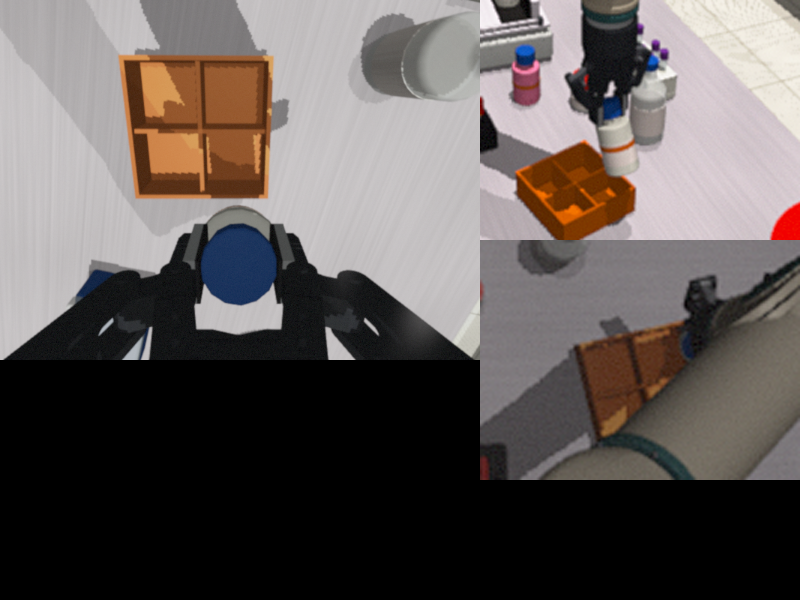

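The bottle is tilted in the grip, with its base towards −y, away from the wrist camera; it caught the outer wall. I'll work out the tilt and re-measure the carrier.

```bash
python3 - <<'E'
from place import *
c=Cam("wrist");c.E=np.load("w17E.npy");s=Cam("side");T=toolT()
W=lambda p:(T@np.array([*p,1.]))[:3]
h=s.hsv();b=((h[:,:,0]>100)&(h[:,:,0]<125)&(h[:,:,1]>120)).astype(np.uint8);print("side blue",[x for x in blobs(b,20) if 320<x[0][0]<400])
o=((h[:,:,0]>5)&(h[:,:,0]<18)&(h[:,:,1]>110)).astype(np.uint8);print("side band",[x for x in blobs(o,10) if 340<x[0][0]<390 and x[0][1]<340])
for th in np.arange(0,.61,.1):
    def bp(hh,r):
        a=99.7-hh;return np.array([-3-a*np.sin(th)+r*np.cos(th),0,-5+a*np.cos(th)+r*np.sin(th)])
    print(round(th,1),"rows base/shoulder/captop",[pd(c,W(bp(*q)))[1] for q in((0,25),(75,25),(108,17.5),(108,-17.5))],"side cap,base,band",[s.px(W(bp(q,0))).round(0).tolist() for q in(96,0,45)])
w=c.img;print([(v,w[v,318].tolist()) for v in range(262,300,2)])
hs=c.hsv();b=((hs[:,:,0]>100)&(hs[:,:,0]<125)&(hs[:,:,1]>120)).astype(np.uint8);print("wrist cap",[x for x in blobs(b,900)])
P=[c.at(und(c,p),50) for p in((161.5,75.5),(363.5,74),(357,263),(183,263))];Q=np.array(P);print(Q.round(1).tolist(),Q.mean(0),[np.linalg.norm(Q[i]-Q[(i+1)%4]).round(1) for i in range(4)])
E
```

```text
side blue [([384.0, 271.7], [380, 267, 9, 10, 70]), ([356.3, 302.9], [350, 295, 14, 16, 166]), ([333.6, 462.6], [327, 441, 17, 39, 191]), ([386.4, 478.1], [380, 476, 11, 4, 26])]
side band [([381.1, 92.6], [224, 0, 416, 344, 19608])]
0.0 rows base/shoulder/captop [np.float64(206.9), np.float64(250.3), np.float64(303.2), np.float64(384.1)] side cap,base,band [[355.0, 307.0], [354.0, 340.0], [355.0, 325.0]]
0.1 rows base/shoulder/captop [np.float64(221.9), np.float64(254.0), np.float64(298.9), np.float64(385.1)] side cap,base,band [[355.0, 307.0], [357.0, 342.0], [356.0, 326.0]]
0.2 rows base/shoulder/captop [np.float64(237.0), np.float64(258.2), np.float64(295.1), np.float64(385.6)] side cap,base,band [[356.0, 307.0], [360.0, 344.0], [358.0, 327.0]]
0.3 rows base/shoulder/captop [np.float64(252.3), np.float64(263.0), np.float64(291.8), np.float64(385.6)] side cap,base,band [[356.0, 307.0], [363.0, 346.0], [359.0, 328.0]]
0.4 rows base/shoulder/captop [np.float64(267.7), np.float64(268.2), np.float64(289.0), np.float64(385.1)] side cap,base,band [[356.0, 307.0], [365.0, 347.0], [361.0,
[... 361 characters left out ...]
262, [86, 45, 16]), (264, [90, 49, 24]), (266, [88, 48, 24]), (268, [100, 54, 24]), (270, [114, 62, 30]), (272, [113, 64, 33]), (274, [105, 87, 72]), (276, [102, 98, 92]), (278, [89, 89, 83]), (280, [120, 121, 115]), (282, [128, 130, 123]), (284, [131, 130, 122]), (286, [133, 133, 126]), (288, [135, 135, 128]), (290, [136, 136, 129]), (292, [137, 137, 132]), (294, [136, 135, 130]), (296, [134, 134, 128]), (298, [61, 69, 79])]
wrist cap [([317.8, 352.5], [266, 299, 105, 107, 8512])]
[[463.9, -274.9, 50.0], [591.9, -245.2, 50.0], [621.6, -374.0, 50.0], [494.0, -403.2, 50.0]] [ 542.83316189 -324.35397028   50.        ] [np.float64(131.4), np.float64(132.2), np.float64(130.9), np.float64(131.8)]
```

Call:
{"api": "move_arm", "payload": {"rows": "0 0 -0.05 0 0.06 0 1;0 0 -0.1 0 0.12 0 1;0 0 -0.1 0 0.19 0 1;0 0 -0.1 0 0.255 0 1;0 0 -0.1 0 0.255 0 1;0 0 -0.1 0 0.255 0 1"}}

```text
clock: 34.43
eef_pos: [580.7, -352.8, 213.1]
tool_rot: [-3.142, -0.396, 1.794]
force: [0.2, 0.9, -2.2]
width: 33.2
gripper_force: 88.1
```

```bash
cat > tilt.py <<'E'
from place import *
def tilt():
    s=Cam("side");t=Cam("top");T=toolT();print(T[:3,3],read_state()["tool_rot"])
    g=T[:3,3]-5*T[:3,2]
    h=s.hsv();b=((h[:,:,0]>100)&(h[:,:,0]<125)&(h[:,:,1]>120)).astype(np.uint8)
    p=s.px(g);B=min(blobs(b,20),key=lambda x:np.hypot(*(np.array(x[0])-p)));print("grasp px",p.round(1),"cap",B)
    # white body + band below cap in side view
    u0,v0=int(B[0][0]),int(B[0][1]);V=h[:,:,2].astype(int);S=h[:,:,1].astype(int)
    m=((V>150)&(S<60)).astype(np.uint8)
    for v in range(v0+8,v0+48,3):
        r=np.nonzero(m[v,u0-24:u0+28])[0];print(v,(r.min()+u0-24,r.max()+u0-24,len(r)) if len(r) else None,end="; ")
    print("\nupright dir px for base from cap",(s.px(g-[0,0,96])-s.px(g)).round(1))
    cv2.imwrite("pics/side_t.png",s.img[:,:,::-1])
tilt()
E
python3 tilt.py
```

```text
[ 582.31877158 -350.01441447  215.14535515] [ 3.13854888 -0.39524295  1.79873266]
grasp px [355.5 293.7] cap ([358.3, 296.4], [352, 288, 13, 16, 131])
304 (np.int64(334), np.int64(385), 8); 307 (np.int64(334), np.int64(368), 11); 310 (np.int64(334), np.int64(368), 11); 313 (np.int64(334), np.int64(342), 9); 316 (np.int64(334), np.int64(342), 9); 319 (np.int64(334), np.int64(342), 9); 322 (np.int64(334), np.int64(367), 11); 325 (np.int64(366), np.int64(371), 6); 328 (np.int64(366), np.int64(385), 20); 331 (np.int64(365), np.int64(385), 21); 334 (np.int64(362), np.int64(385), 24); 337 (np.int64(356), np.int64(385), 30); 340 (np.int64(358), np.int64(385), 28); 343 (np.int64(361), np.int64(385), 25); 
upright dir px for base from cap [-1.  34.5]
```

```bash
python3 - <<'E'
from place import *
from scipy.optimize import least_squares
c=Cam("wrist")  # same T_tool_cam; express in tool frame
T=toolT();W=lambda p:(T@np.array([*p,1.]))[:3]
h=c.hsv();b=((h[:,:,0]>100)&(h[:,:,0]<125)&(h[:,:,1]>100)).astype(np.uint8);B=max(blobs(b,900),key=lambda x:x[1][4]);print(B)
x,y,w,hh,_=B[1];col=c.img[:,313:323].mean((1,2));print([(v,int(col[v])) for v in range(258,302,2)])
H=h[:,313:323].mean(1);print([(v,int(H[v,0]),int(H[v,1])) for v in range(262,302,4)])
print([int(c.img[v,318].mean()) for v in range(396,416)])
def rows(v,arc=None):
    th,d,x0=v
    def bp(z,r,s=0):
        a=z-d;return W(np.array([x0+a*np.sin(th)+r*np.cos(th),s,-5-a*np.cos(th)+r*np.sin(th)]))
    R1=lambda z,r:pd(c,bp(z,r))[1]
    top=min(R1(108,17.5),R1(84,17.5));bot=max(R1(108,-17.5),R1(84,-17.5));wd=max(pd(c,bp(z,0,17.5))[0]-pd(c,bp(z,0,-17.5))[0] for z in(108,))
    return np.array([top,bot,abs(wd),min(R1(0,25),R1(75,25))])
for a in(274,):
    obs=np.array([y,y+hh-1,w,a])
    for t0 in(.2,.4,.6):
        r=least_squares(lambda v:rows(v)-obs,[t0,97,-3],x_scale=[.1,5,3],diff_step=1e-2);print(a,r.x,r.fun.round(1))
E
```

```text
([317.7, 352.9], [266, 299, 104, 108, 8581])
[(258, 95), (260, 95), (262, 85), (264, 68), (266, 74), (268, 93), (270, 96), (272, 95), (274, 90), (276, 117), (278, 91), (280, 180), (282, 200), (284, 172), (286, 161), (288, 162), (290, 162), (292, 162), (294, 162), (296, 156), (298, 90), (300, 34)]
[(262, 12, 173), (266, 12, 180), (270, 12, 170), (274, 12, 116), (278, 32, 17), (282, 74, 1), (286, 30, 12), (290, 30, 12), (294, 30, 11), (298, 87, 22)]
[62, 55, 52, 49, 48, 51, 44, 48, 51, 52, 70, 140, 176, 185, 185, 186, 185, 186, 185, 187]
274 [ 0.40939062 92.55972897 -0.26146988] [-4.5 -0.6  2.1  0.7]
274 [ 0.38129308 96.75249222 -2.73668907] [-0.4  1.5 -1.9  0. ]
274 [ 0.39140953 95.64195688 -1.95695347] [-1.6  0.7 -0.9  0.4]
```

```bash
sed -i 's/^C=.*/C=np.array([543.2,-324.6,0.]);Y=.229/' place.py; python3 - <<'E'
from place import *
T=toolT();b=np.array([-38.5,0,83.8]);B=T[:3,:3]@b+T[:3,3];print("base now",B,comp(1,-1,4))
for z in(60,30,5):
    d=comp(1,-1,z)-B;print(z,np.round(T[:3,:3].T@d/300,4))
print(read_state()["tool_rot"])
E
```

```text
base now [ 583.70012206 -352.57756812  123.64996238] [ 581.62872413 -348.50048456    4.        ]
60 [-0.068  -0.0044  0.2015]
30 [-0.1065 -0.0047  0.2938]
5 [-0.1386 -0.005   0.3707]
[ 3.13786538 -0.39510842  1.79993159]
```

Call:
{"api": "move_arm", "payload": {"rows": "-0.03 -0.0044 0.1 0 0 0 1;-0.068 -0.0044 0.2 0 0 0 1;-0.068 -0.0044 0.2 0 0 0 1;-0.085 -0.0045 0.24 0 0 0 1;-0.095 -0.0046 0.265 0 0 0 1;-0.1065 -0.0047 0.294 0 0 0 1;-0.1065 -0.0047 0.294 0 0 0 1"}}

```text
clock: 35.17
eef_pos: [579.7, -346.5, 121.1]
tool_rot: [3.139, -0.396, 1.798]
force: [-0.2, 0.2, -2.0]
width: 33.3
gripper_force: 88.2
```

Call:
{"api": "move_arm", "payload": {"rows": "-0.012 0 0.03 0 0 0 1;-0.022 0 0.052 0 0 0 1;-0.028 0 0.066 0 0 0 1;-0.031 0 0.075 0 0 0 1;-0.033 0 0.08 0 0 0 1;-0.033 0 0.08 0 0 0 1"}}

```text
clock: 35.67
eef_pos: [579.9, -346.8, 95.7]
tool_rot: [3.139, -0.396, 1.798]
force: [-0.5, 0.7, -1.6]
width: 33.3
gripper_force: 88.2
```

Call:
{"api": "move_arm", "payload": {"rows": "-0.003 0 0.007 0 0 0 1;-0.005 0 0.012 0 0 0 1;-0.006 0 0.015 0 0 0 1;-0.006 0 0.015 0 0 0 1"}}

```text
clock: 36.0
eef_pos: [580.2, -347.1, 93.7]
tool_rot: [3.137, -0.395, 1.799]
force: [-1.7, 1.1, 8.2]
width: 33.3
gripper_force: 89.9
```

Call:
{"api": "move_arm", "payload": {"rows": "0 0 0 0 0 0 0.15;0 0 0 0 0 0 0;0 0 0 0 0 0 -0.15;0 0 0 0 0 0 -0.3;0 0 0 0 0 0 -0.3;0 0 0 0 0 0 -0.3;0.03 0 -0.07 0 0 0 -0.3;0.06 0 -0.14 0 0 0 -0.3;0.12 0 -0.29 0 0 0 -0.3;0.18 0 -0.43 0 0 0 -0.5;0.18 0 -0.43 0 0 0 -0.8;0.18 0 -0.43 0 0 0 -0.8"}}

```text
clock: 37.0
eef_pos: [580.9, -348.5, 235.7]
tool_rot: [3.133, -0.389, 1.8]
force: [-0.1, -0.5, 0.1]
width: 76.8
gripper_force: 0.0
```

```bash
python3 - <<'E'
from place import *
from bot import caps
T=toolT();s=read_state();print(T[:3,3],s["tool_rot"],s["force"],s["width"])
c=Cam("wrist");cv2.imwrite("pics/w20.png",c.img[:,:,::-1]);caps(c)
print("pred cap top at",pd(c,comp(1,-1,112)))
t=Cam("side");h=t.hsv();b=((h[:,:,0]>100)&(h[:,:,0]<125)&(h[:,:,1]>120)).astype(np.uint8);print(blobs(b,40),t.px(comp(1,-1,100)))
print(*goto((560,-200,290),(np.pi,0,1.6)))
E
```

```text
[ 580.93468322 -348.4882791   235.68172493] [ 3.13294559 -0.3890196   1.80036627] [-0.12170378 -0.490895    0.06387353] 76.83605236631004
cap [553, 134, 58, 49, 2153] top-centre@193 [ 697.2 -234.3  193. ] mid@181 [ 705.2 -231.1  181. ]
cap [292, 281, 48, 49, 1820] top-centre@193 [ 578.2 -341.8  193. ] mid@181 [ 578.3 -342.5  181. ]
pred cap top at [318.  304.5]
[([307.4, 184.7], [273, 168, 62, 35, 1211]), ([222.6, 186.3], [206, 181, 34, 11, 165]), ([286.1, 201.8], [281, 196, 11, 12, 109]), ([299.7, 266.0], [294, 260, 12, 13, 141]), ([383.6, 272.2], [379, 268, 10, 9, 69]), ([352.4, 335.6], [346, 328, 14, 16, 198]), ([333.6, 462.6], [327, 441, 17, 39, 188])] [353.11444702 335.39961824]
[0.5291 0.0469 0.0081] [-0.0227 -0.251   0.124 ]
```

The cap in the side view matches the standing pose at (352,336), so bottle 1 stands upright in its compartment. On to the second bottle.

Call:
{"api": "move_arm", "payload": {"rows": "0.53 0.047 -0.1 -0.023 -0.25 0.12 -1;0.53 0.047 -0.1 -0.023 -0.25 0.12 -1;0.53 0.047 0 -0.023 -0.25 0.12 -1;0.53 0.047 0 -0.023 -0.25 0.12 -1;0.53 0.047 0 -0.023 -0.25 0.12 -1;0.53 0.047 0 -0.023 -0.25 0.12 -1;0.53 0.047 0 -0.023 -0.25 0.12 -1"}}

```text
clock: 37.68
eef_pos: [560.0, -199.0, 291.2]
tool_rot: [-3.14, -0.002, 1.609]
force: [-0.3, -1.5, -0.4]
width: 85.2
gripper_force: 0.0
```

```bash
python3 - <<'E'
from place import *
print(toolT()[:3,3],*goto((596,155,300),(np.pi,0,np.pi/2+A)))
E
```

```text
[ 560.04178764 -199.04659827  291.17194798] [ 1.1747  0.1652 -0.027 ] [-0.001  -0.0014  0.0814]
```

Call:
{"api": "move_arm", "payload": {"rows": "1 0.14 -0.027 0 0 0.081 -1;1 0.14 -0.027 0 0 0.081 -1;1 0.14 -0.027 0 0 0.081 -1;1 0.14 -0.027 0 0 0.081 -1;1 0.14 -0.027 0 0 0.081 -1;1 0.14 -0.027 0 0 0.081 -1;1 0.14 -0.027 0 0 0.081 -1;1 0.14 -0.027 0 0 0.081 -1;1 0.14 -0.027 0 0 0.081 -1;1 0.14 -0.027 0 0 0.081 -1"}}

```text
clock: 38.52
eef_pos: [592.1, 97.8, 300.1]
tool_rot: [-3.141, 0.0, 1.476]
force: [-0.2, -1.1, 0.5]
width: 85.5
gripper_force: 0.0
```

Call:
{"api": "move_arm", "payload": {"rows": "0.175 0.02 0 0 0 0 -1;0.175 0.02 0 0 0 0 -1;0.175 0.02 0 0 0 0 -1;0.175 0.02 0 0 0 0 -1;0.175 0.02 0 0 0 0 -1"}}

```text
clock: 38.93
eef_pos: [602.7, 148.2, 301.3]
tool_rot: [3.141, -0.0, 1.474]
force: [0.0, -0.3, 0.6]
width: 85.6
gripper_force: 0.0
```

```bash
python3 - <<'E'
from bot import *
print(toolT()[:3,3]);c=Cam("wrist");cv2.imwrite("pics/w21.png",c.img[:,:,::-1]);caps(c)
for z in(178,):print(*goto((596,155.5,z),(np.pi,0,np.pi/2+A)))
E
```

```text
[602.68104912 148.22439644 301.27279025]
cap [274, 0, 63, 60, 3075] top-centre@193 [607.2 274.  193. ] mid@181 [607.  275.7 181. ]
cap [281, 201, 53, 58, 2425] top-centre@193 [596. 156. 193.] mid@181 [595.5 154.3 181. ]
cap [282, 375, 32, 41, 1082] top-centre@193 [574.8  24.9 193. ] mid@181 [573.6  19.5 181. ]
[ 0.0207 -0.0247  0.4115] [ 0.0007 -0.0004 -0.0048]
```

Call:
{"api": "move_arm", "payload": {"rows": "0.021 -0.0247 0.1 0.001 0 -0.005 -1;0.021 -0.0247 0.2 0.001 0 -0.005 -1;0.021 -0.0247 0.2 0.001 0 -0.005 -0.6;0.021 -0.0247 0.2 0.001 0 -0.005 -0.6;0.021 -0.0247 0.2 0.001 0 -0.005 -0.6;0.021 -0.0247 0.2 0.001 0 -0.005 -0.6"}}

```text
clock: 39.48
eef_pos: [597.1, 158.4, 243.4]
tool_rot: [3.139, -0.003, 1.485]
force: [-0.2, -0.0, 0.2]
width: 68.0
gripper_force: 0.0
```

```bash
python3 - <<'E'
from h import *
print(toolT()[:3,3],*goto((596,155.8,178),(np.pi,0,np.pi/2+A)))
E
```

```text
[597.13144425 158.36524899 243.4272252 ] [-0.0094 -0.0036  0.2181] [ 0.0018 -0.0017  0.0026]
```

Call:
{"api": "move_arm", "payload": {"rows": "-0.009 -0.0036 0.06 0.002 -0.002 0.0026 -0.6;-0.009 -0.0036 0.14 0.002 -0.002 0.0026 -0.6;-0.009 -0.0036 0.2 0.002 -0.002 0.0026 -0.6;-0.009 -0.0036 0.218 0.002 -0.002 0.0026 -0.6;-0.009 -0.0036 0.218 0.002 -0.002 0.0026 -0.6;-0.009 -0.0036 0.218 0.002 -0.002 0.0026 0;-0.009 -0.0036 0.218 0.002 -0.002 0.0026 0.2;-0.009 -0.0036 0.218 0.002 -0.002 0.0026 1;-0.009 -0.0036 0.218 0.002 -0.002 0.0026 1;-0.009 -0.0036 0.218 0.002 -0.002 0.0026 1;-0.009 -0.0036 0.218 0.002 -0.002 0.0026 1"}}

```text
clock: 40.4
eef_pos: [595.8, 157.0, 177.7]
tool_rot: [-3.141, -0.0, 1.483]
force: [1.4, -0.1, 6.2]
width: 33.0
gripper_force: 59.2
```

Call:
{"api": "move_arm", "payload": {"rows": "0 0 0 0 0 0 1;0 0 0 0 0 0 1;0 0 -0.05 0 0 0 1;0 0 -0.1 0 0 0 1;0 0 -0.2 0 0 0 1;0 0 -0.33 0 0 0 1;0 0 -0.33 0 0 0 1;0 0 -0.33 0 0 0 1"}}

```text
clock: 41.07
eef_pos: [595.9, 157.0, 277.3]
tool_rot: [3.141, -0.001, 1.483]
force: [-0.8, 0.8, -2.7]
width: 33.5
gripper_force: 60.3
```

```bash
python3 - <<'E'
from place import *
print(toolT()[:3,3],*goto(comp(-1,-1,275),(np.pi,0,np.pi/2+Y)),comp(-1,-1,0))
E
```

```text
[595.90136505 157.00242317 277.25743873] [-1.7492 -0.1019  0.006 ] [ 0.0004 -0.0005 -0.2018] [ 519.29951544 -363.02872413    0.        ]
```

Call:
{"api": "move_arm", "payload": {"rows": "-0.5 0 0 0 0 -0.1 1;-0.5 0 0 0 0 -0.1 1;-0.5 0 0 0 0 -0.1 1;-0.5 0 0 0 0 -0.1 1;-1 -0.05 0 0 0 -0.2 1;-1 -0.05 0 0 0 -0.2 1;-1 -0.05 0 0 0 -0.2 1;-1 -0.05 0 0 0 -0.2 1;-1 -0.05 0 0 0 -0.2 1;-1 -0.05 0 0 0 -0.2 1"}}

```text
clock: 41.9
eef_pos: [551.9, -142.1, 274.2]
tool_rot: [-3.136, -0.001, 1.792]
force: [0.1, 0.8, -2.8]
width: 33.3
gripper_force: 60.2
```

```bash
python3 - <<'E'
from place import *
print(toolT()[:3,3],*goto(comp(-1,-1,230),(np.pi,0,np.pi/2+Y)))
E
```

```text
[ 551.86285489 -142.10051617  274.18098255] [-0.6948 -0.2668  0.148 ] [-0.0038 -0.0008 -0.0047]
```

Call:
{"api": "move_arm", "payload": {"rows": "-0.69 -0.267 0 -0.003 0 -0.004 1;-0.69 -0.267 0 -0.003 0 -0.004 1;-0.69 -0.267 0 -0.003 0 -0.004 1;-0.69 -0.267 0 -0.003 0 -0.004 1;-0.69 -0.267 0 -0.003 0 -0.004 1;-0.69 -0.267 0 -0.003 0 -0.004 1;-0.69 -0.267 0 -0.003 0 -0.004 1;-0.69 -0.267 0.14 -0.003 0 -0.004 1;-0.69 -0.267 0.14 -0.003 0 -0.004 1;-0.69 -0.267 0.14 -0.003 0 -0.004 1;-0.69 -0.267 0.14 -0.003 0 -0.004 1"}}

```text
clock: 42.82
eef_pos: [522.7, -358.4, 233.6]
tool_rot: [3.141, -0.001, 1.806]
force: [-0.3, 0.3, -0.3]
width: 33.5
gripper_force: 60.3
```

```bash
cat > chk.py <<'E'
from place import *
def rimchk():
    c=Cam("wrist");h=c.hsv();o=((h[:,:,0]>4)&(h[:,:,0]<22)&(h[:,:,1]>110)).astype(np.uint8);cs,_=cv2.findContours(o,0,2);k=max(cs,key=cv2.contourArea)
    print("pred",[pd(c,C+R.from_euler('z',Y).as_matrix()@np.array([66*i,66*j,50.])).tolist() for i,j in((-1,1),(1,1),(1,-1),(-1,-1))],"seen",cv2.approxPolyDP(k,5,True).reshape(-1,2).tolist()[:14])
E
python3 - <<'E'
from chk import *
T=toolT();print(T[:3,3],read_state()["tool_rot"]);rimchk()
P=comp(-1,-1,0)+T[:3,0]*[1,1,0]
for z in(160,125,96.5):print(z,*goto(P+[0,0,z],(np.pi,0,np.pi/2+Y)))
E
```

```text
[ 522.67384642 -358.42525958  233.62847586] [ 3.14072733e+00 -1.27807147e-03  1.80574523e+00]
pred [[268.5, 93.5], [441.3, 95.5], [426.2, 256.9], [273.2, 256.1]] seen [[269, 94], [276, 260], [313, 238], [343, 243], [364, 262], [379, 257], [363, 243], [353, 210], [357, 194], [370, 183], [393, 183], [426, 216], [428, 234], [441, 96]]
160 [-0.0059 -0.0149  0.2484] [0.0013 0.0003 0.0035]
125 [-0.0058 -0.0151  0.3651] [0.0013 0.0003 0.0035]
96.5 [-0.0058 -0.0153  0.4601] [0.0013 0.0003 0.0035]
```

Call:
{"api": "move_arm", "payload": {"rows": "-0.004 -0.012 0.1 0.001 0 0.003 1;-0.004 -0.012 0.2 0.001 0 0.003 1;-0.004 -0.012 0.23 0.001 0 0.003 1;-0.004 -0.012 0.23 0.001 0 0.003 1;-0.004 -0.012 0.23 0.001 0 0.003 1;-0.004 -0.012 0.23 0.001 0 0.003 1"}}

```text
clock: 43.37
eef_pos: [519.6, -363.1, 166.7]
tool_rot: [3.14, 0.003, 1.799]
force: [-0.3, 0.2, -1.4]
width: 33.3
gripper_force: 60.6
```

```bash
python3 - <<'E'
from chk import *
T=toolT();print(T[:3,3],read_state()["tool_rot"])
P=comp(-1,-1,0)+T[:3,0]*[1,1,0]
for z in(130,96.5):print(z,*goto(P+[0,0,z],(np.pi,0,np.pi/2+Y)))
E
```

```text
[ 519.61194865 -363.10401736  166.66053377] [3.14002089e+00 2.66618884e-03 1.79881275e+00]
130 [ 0.0041 -0.0011  0.1222] [ 0.001   0.0017 -0.0006]
96.5 [ 0.0044 -0.0013  0.2339] [ 0.001   0.0017 -0.0006]
```

Call:
{"api": "move_arm", "payload": {"rows": "0.0042 -0.001 0.05 0.001 0.0017 0 1;0.0042 -0.001 0.08 0.001 0.0017 0 1;0.0042 -0.001 0.1 0.001 0.0017 0 1;0.0042 -0.001 0.12 0.001 0.0017 0 1;0.0042 -0.001 0.135 0.001 0.0017 0 1;0.0042 -0.001 0.135 0.001 0.0017 0 1"}}

```text
clock: 43.87
eef_pos: [517.4, -360.7, 123.2]
tool_rot: [-3.138, -0.004, 1.798]
force: [0.4, 1.0, -2.0]
width: 33.2
gripper_force: 60.6
```

Call:
{"api": "move_arm", "payload": {"rows": "0 0.003 0.03 0 0 0 1;0 0.003 0.06 0 0 0 1;0 0.003 0.078 0 0 0 1;0 0.003 0.088 0 0 0 1;0 0.003 0.093 0 0 0 1;0 0.003 0.093 0 0 0 1"}}

```text
clock: 44.37
eef_pos: [518.4, -360.6, 96.8]
tool_rot: [-3.139, -0.004, 1.798]
force: [-1.5, 2.9, 5.3]
width: 33.6
gripper_force: 61.1
```

Call:
{"api": "move_arm", "payload": {"rows": "0 0 0 0 0 0 0.15;0 0 0 0 0 0 0;0 0 0 0 0 0 -0.15;0 0 0 0 0 0 -0.25;0 0 0 0 0 0 -0.25;0 0 0 0 0 0 -0.25;0 0 -0.07 0 0 0 -0.25;0 0 -0.15 0 0 0 -0.25;0 0 -0.3 0 0 0 -0.25;0 0 -0.45 0 0 0 -0.5;0 0 -0.65 0 0 0 -0.8;0 0 -0.65 0 0 0 -0.8"}}

```text
clock: 45.37
eef_pos: [519.8, -362.6, 295.8]
tool_rot: [3.14, 0.002, 1.798]
force: [0.2, -0.0, 0.7]
width: 76.9
gripper_force: 0.0
```

```bash
python3 - <<'E'
from place import *
t=Cam("side");h=t.hsv();b=((h[:,:,0]>100)&(h[:,:,0]<125)&(h[:,:,1]>120)).astype(np.uint8);print([x for x in blobs(b,40) if x[0][0]<380 and 280<x[0][1]<400],t.px(comp(1,-1,100)),t.px(comp(-1,-1,100)))
print(toolT()[:3,3],*goto((607,276,300),(np.pi,0,np.pi/2+A)))
E
```

```text
[([352.2, 335.3], [345, 327, 15, 17, 208]), ([329.0, 345.9], [322, 338, 15, 18, 223])] [353.11444702 335.39961824] [329.63238994 347.01073268]
[ 521.29379806 -364.12246394  299.7722812 ] [ 2.0143  0.7595 -0.0097] [0.0043 0.0036 0.2017]
```

Both caps sit where standing bottles should be. Now the third bottle, at y=+90.

Call:
{"api": "move_arm", "payload": {"rows": "1 0.38 0 0 0 0.2 -1;1 0.38 0 0 0 0.2 -1;1 0.38 0 0 0 0.2 -1;1 0.38 0 0 0 0.2 -1;1 0.38 0 0 0 0.2 -1;1 0.38 0 0 0 0.2 -1;1 0.38 0 0 0 0.2 -1;1 0.38 0 0 0 0.2 -1;1 0.38 0 0 0 0.2 -1"}}

```text
clock: 46.17
eef_pos: [563.5, -33.9, 290.3]
tool_rot: [-3.137, -0.007, 1.496]
force: [0.4, 1.4, -0.6]
width: 85.4
gripper_force: 0.0
```

```bash
python3 - <<'E'
from place import *
print(toolT()[:3,3],*goto((607,271,300),(np.pi,0,np.pi/2+A)))
E
```

```text
[563.53014917 -33.90013864 290.33418253] [ 1.0245  0.0684 -0.0253] [-0.0032 -0.0045  0.0093]
```

Call:
{"api": "move_arm", "payload": {"rows": "1 0.06 -0.025 0 0 0 -1;1 0.06 -0.025 0 0 0 -1;1 0.06 -0.025 0 0 0 -1;1 0.06 -0.025 0 0 0 -1;1 0.06 -0.025 0 0 0 -1;1 0.06 -0.025 0 0 0 -1;1 0.06 -0.025 0 0 0 -1;1 0.06 -0.025 0 0 0 -1;1 0.06 -0.025 0 0 0 -1;1 0.06 -0.025 0 0 0 -1"}}

```text
clock: 47.0
eef_pos: [606.2, 253.7, 299.0]
tool_rot: [-3.138, -0.0, 1.485]
force: [0.1, -1.3, 1.1]
width: 85.6
gripper_force: 0.0
```

```bash
python3 - <<'E'
from bot import *
print(toolT()[:3,3]);c=Cam("wrist");caps(c)
for z in(240,):print(*goto((606.7,276,z),(np.pi,0,np.pi/2+A)))
E
```

```text
[606.18098259 253.73982432 299.03042048]
cap [292, 180, 54, 58, 2489] top-centre@193 [607.5 275.5 193. ] mid@181 [607.3 274.1 181. ]
[ 0.079  -0.0054  0.1985] [-0.0021 -0.0002  0.0007]
```

Call:
{"api": "move_arm", "payload": {"rows": "0.05 0 0.15 -0.002 0 0 -0.6;0.05 0 0.18 -0.002 0 0 -0.6;0.05 0 0.18 -0.002 0 0 -0.6;0.05 0 0.18 -0.002 0 0 -0.6;0.05 0 0.18 -0.002 0 0 -0.6"}}

```text
clock: 47.47
eef_pos: [608.8, 267.0, 247.6]
tool_rot: [3.139, -0.002, 1.481]
force: [-0.4, -0.8, 0.6]
width: 68.2
gripper_force: 0.0
```

```bash
python3 - <<'E'
from bot import *
print(toolT()[:3,3]);c=Cam("wrist");caps(c)
for z in(178,):print(*goto((607.3,275.3,z),(np.pi,0,np.pi/2+A)))
E
```

```text
[608.77691822 267.03830534 247.55405441]
cap [282, 219, 68, 75, 3897] top-centre@193 [608.  276.6 193. ] mid@181 [607.7 274.2 181. ]
[ 0.0252 -0.0084  0.2329] [ 0.002  -0.0016  0.0003]
```

Call:
{"api": "move_arm", "payload": {"rows": "0.024 -0.005 0.01 0.002 -0.0016 0 -0.6;0.024 -0.005 0.08 0.002 -0.0016 0 -0.6;0.024 -0.005 0.15 0.002 -0.0016 0 -0.6;0.024 -0.005 0.2 0.002 -0.0016 0 -0.6;0.024 -0.005 0.228 0.002 -0.0016 0 -0.6;0.024 -0.005 0.228 0.002 -0.0016 0 -0.6;0.024 -0.005 0.228 0.002 -0.0016 0 0;0.024 -0.005 0.228 0.002 -0.0016 0 0.2;0.024 -0.005 0.228 0.002 -0.0016 0 1;0.024 -0.005 0.228 0.002 -0.0016 0 1;0.024 -0.005 0.228 0.002 -0.0016 0 1;0.024 -0.005 0.228 0.002 -0.0016 0 1"}}

```text
clock: 48.52
eef_pos: [607.9, 276.8, 179.1]
tool_rot: [-3.141, -0.001, 1.484]
force: [0.9, 1.3, 6.8]
width: 33.6
gripper_force: 59.8
```

Call:
{"api": "move_arm", "payload": {"rows": "0 0 0 0 0 0 1;0 0 0 0 0 0 1;0 0 -0.05 0 0 0 1;0 0 -0.1 0 0 0 1;0 0 -0.2 0 0 0 1;0 0 -0.33 0 0 0 1;0 0 -0.33 0 0 0 1;0 0 -0.33 0 0 0 1"}}

```text
clock: 49.18
eef_pos: [608.0, 276.7, 278.7]
tool_rot: [3.141, -0.002, 1.484]
force: [0.2, -0.9, -2.7]
width: 33.0
gripper_force: 60.3
```

```bash
python3 - <<'E'
from place import *
print(toolT()[:3,3],*goto(comp(1,1,280),(np.pi,0,np.pi/2+Y)),comp(1,1,0))
E
```

```text
[608.02694862 276.68503953 278.71061803] [-1.8809  0.0262 -0.0074] [ 0.0005 -0.001  -0.2009] [ 567.10048456 -286.17127587    0.        ]
```

Call:
{"api": "move_arm", "payload": {"rows": "-0.5 0 0 0 0 -0.1 1;-0.5 0 0 0 0 -0.1 1;-0.5 0 0 0 0 -0.1 1;-0.5 0 0 0 0 -0.1 1;-1 0.015 0 0 0 -0.2 1;-1 0.015 0 0 0 -0.2 1;-1 0.015 0 0 0 -0.2 1;-1 0.015 0 0 0 -0.2 1;-1 0.015 0 0 0 -0.2 1;-1 0.015 0 0 0 -0.2 1"}}

```text
clock: 50.02
eef_pos: [584.2, -24.5, 275.3]
tool_rot: [-3.136, -0.001, 1.794]
force: [0.1, 1.1, -2.1]
width: 33.1
gripper_force: 60.3
```

```bash
python3 - <<'E'
from place import *
print(toolT()[:3,3],*goto(comp(1,1,245),(np.pi,0,np.pi/2+Y)))
E
```

```text
[584.18129913 -24.45751574 275.30596553] [-0.8383 -0.248   0.1013] [-0.0037 -0.0009 -0.0037]
```

Call:
{"api": "move_arm", "payload": {"rows": "-0.83 -0.245 0 -0.003 0 -0.003 1;-0.83 -0.245 0 -0.003 0 -0.003 1;-0.83 -0.245 0 -0.003 0 -0.003 1;-0.83 -0.245 0 -0.003 0 -0.003 1;-0.83 -0.245 0 -0.003 0 -0.003 1;-0.83 -0.245 0 -0.003 0 -0.003 1;-0.83 -0.245 0 -0.003 0 -0.003 1;-0.83 -0.245 0.09 -0.003 0 -0.003 1;-0.83 -0.245 0.09 -0.003 0 -0.003 1;-0.83 -0.245 0.09 -0.003 0 -0.003 1;-0.83 -0.245 0.09 -0.003 0 -0.003 1"}}

```text
clock: 50.93
eef_pos: [570.9, -279.5, 249.3]
tool_rot: [3.14, -0.002, 1.806]
force: [-0.0, 0.2, -2.6]
width: 33.6
gripper_force: 60.3
```

```bash
python3 - <<'E'
from chk import *
T=toolT();print(T[:3,3],read_state()["tool_rot"]);rimchk()
P=comp(1,1,0)+T[:3,0]*[1.3,1.3,0]
for z in(168,):print(z,*goto(P+[0,0,z],(np.pi,0,np.pi/2+Y)))
t=Cam("side");h=t.hsv();b=((h[:,:,0]>100)&(h[:,:,0]<125)&(h[:,:,1]>120)).astype(np.uint8);print([x for x in blobs(b,40) if x[0][0]<380 and 280<x[0][1]<400])
E
```

```text
[ 570.86110498 -279.47410835  249.27479722] [ 3.14045685e+00 -2.28226741e-03  1.80608187e+00]
pred [[196.9, 176.5], [352.3, 177.1], [347.5, 315.6], [209.4, 314.5]] seen [[197, 178], [208, 305], [210, 281], [228, 258], [249, 256], [269, 271], [253, 255], [226, 260], [231, 250], [269, 251], [274, 259], [297, 240], [325, 236], [362, 258]]
168 [-0.0128 -0.0182  0.2732] [ 0.0014 -0.0007  0.0039]
[([352.3, 335.3], [345, 327, 15, 17, 206]), ([329.1, 346.0], [322, 338, 15, 18, 226])]
```

Call:
{"api": "move_arm", "payload": {"rows": "-0.008 -0.015 0.1 0.001 0 0.003 1;-0.008 -0.015 0.2 0.001 0 0.003 1;-0.008 -0.015 0.25 0.001 0 0.003 1;-0.008 -0.015 0.26 0.001 0 0.003 1;-0.008 -0.015 0.26 0.001 0 0.003 1;-0.008 -0.015 0.26 0.001 0 0.003 1"}}

```text
clock: 51.53
eef_pos: [567.4, -285.4, 173.1]
tool_rot: [3.14, 0.001, 1.799]
force: [-0.2, -0.6, -1.3]
width: 33.5
gripper_force: 60.6
```

```bash
python3 - <<'E'
from chk import *
T=toolT();print(T[:3,3],read_state()["tool_rot"])
P=comp(1,1,0)+T[:3,0]*[1.3,1.3,0]
for z in(128,97.5):print(z,*goto(P+[0,0,z],(np.pi,0,np.pi/2+Y)))
E
```

```text
[ 567.40460421 -285.35543696  173.14362805] [3.13972037e+00 1.24058371e-03 1.79920514e+00]
128 [ 0.0021 -0.0019  0.1505] [ 0.0012  0.0008 -0.0004]
97.5 [ 0.0022 -0.0021  0.2521] [ 0.0012  0.0008 -0.0004]
```

Call:
{"api": "move_arm", "payload": {"rows": "0.001 -0.001 0.05 0.001 0 0 1;0.001 -0.001 0.08 0.001 0 0 1;0.001 -0.001 0.11 0.001 0 0 1;0.001 -0.001 0.14 0.001 0 0 1;0.001 -0.001 0.15 0.001 0 0 1;0.001 -0.001 0.15 0.001 0 0 1"}}

```text
clock: 52.03
eef_pos: [565.5, -284.5, 125.7]
tool_rot: [-3.139, -0.002, 1.798]
force: [0.1, -0.6, -1.7]
width: 33.1
gripper_force: 60.6
```

Base is inside the walls with no contact; continuing to the floor.

Call:
{"api": "move_arm", "payload": {"rows": "0 0.003 0.03 0 0 0 1;0 0.003 0.06 0 0 0 1;0 0.003 0.08 0 0 0 1;0 0.003 0.09 0 0 0 1;0 0.003 0.096 0 0 0 1;0 0.003 0.096 0 0 0 1"}}

```text
clock: 52.53
eef_pos: [566.5, -284.6, 98.2]
tool_rot: [-3.14, -0.001, 1.798]
force: [-0.9, 1.2, 2.7]
width: 33.8
gripper_force: 60.7
```

Call:
{"api": "move_arm", "payload": {"rows": "0 0 0 0 0 0 0.15;0 0 0 0 0 0 0;0 0 0 0 0 0 -0.15;0 0 0 0 0 0 -0.25;0 0 0 0 0 0 -0.25;0 0 0 0 0 0 -0.25;0 0 -0.07 0 0 0 -0.25;0 0 -0.15 0 0 0 -0.25;0 0 -0.3 0 0 0 -0.25;0 0 -0.45 0 0 0 -0.5;0 0 -0.65 0 0 0 -0.8;0 0 -0.65 0 0 0 -0.8"}}

```text
clock: 53.53
eef_pos: [568.0, -286.0, 297.7]
tool_rot: [3.139, 0.004, 1.798]
force: [1.7, -0.5, 0.9]
width: 77.0
gripper_force: 0.0
```

```bash
python3 - <<'E'
from place import *
s=read_state();print(s["force"],s["eef_pos"])
t=Cam("side");h=t.hsv();b=((h[:,:,0]>100)&(h[:,:,0]<125)&(h[:,:,1]>120)).astype(np.uint8);print([x for x in blobs(b,40) if x[0][0]<400 and 260<x[0][1]<400],[t.px(comp(i,j,100)).round(1) for i,j in((1,-1),(-1,-1),(1,1))])
p=Cam("top");m=masks(p.hsv());print("dock/key",[x for x in blobs(m["red"],15) if 200<x[0][0]<390]);print([x for x in blobs(m["blue"],15) if 200<x[0][0]<480])
print("side red",blobs(masks(h)["red"],60))
print(*goto(sh(-60,-60,340),(np.pi,0,np.pi/2+A)))
E
```

```text
[ 1.70228763 -0.46439146  0.87273976] [ 567.97800163 -285.96250497  297.65792178]
[([299.6, 266.0], [294, 260, 12, 14, 141]), ([383.1, 271.4], [378, 267, 11, 10, 87]), ([335.8, 319.2], [329, 312, 14, 16, 188]), ([352.4, 335.3], [346, 327, 14, 17, 205]), ([329.1, 345.9], [322, 337, 15, 19, 228])] [array([353.1, 335.4]), array([329.6, 347. ]), array([336.3, 319.8])]
dock/key [([243.1, 292.1], [241, 289, 6, 7, 28]), ([366.4, 306.6], [365, 301, 4, 12, 35])]
[([403.5, 203.4], [399, 200, 9, 9, 22]), ([423.5, 260.9], [418, 256, 12, 11, 92])]
side red [([245.5, 207.8], [242, 202, 8, 13, 85]), ([340.3, 281.9], [332, 275, 18, 15, 205]), ([264.9, 301.8], [259, 295, 14, 14, 133]), ([519.9, 424.3], [463, 360, 127, 120, 9680])]
[ 1.464  -0.0203 -0.1476] [0.0045 0.0033 0.2018]
```

```bash
python3 - <<'E'
from h import *
c=Cam("wrist")
for n in("w12","w13"):
    c.E=np.load(n+"E.npy");im=cv2.imread(f"pics/{n}.png");ctr=pd(c,sh(-100,-75,103));u,v=[int(round(x)) for x in ctr]
    g=cv2.cvtColor(im,cv2.COLOR_BGR2HSV)[:,:,2][v-12:v+13,u-14:u+15].astype(int);print(n,ctr)
    print("\n".join("".join("%4d"%x for x in r[4:25]) for r in g[2:23]))
    for q in(0,.9,1.05):
        d=np.array([np.cos(A-q),np.sin(A-q),0])*8;print(q,pd(c,sh(-100,-75,103)+d)-ctr)
    print("ball pred",[pd(c,sh(-100,65+70*np.sin(q),78+70*np.cos(q))).tolist() for q in(-.1,0,.1)])
E
```

```text
w12 [243.9 100.2]
 203 203 204 203 200 193 178 161 154 147 138 113  90  72  86 125 157 184 201 207 207
 204 204 203 195 182 171 156 149 137 126 105  80  69  63  69  99 146 169 189 203 205
 206 204 195 177 159 150 147 135 114  85  73  69  63  72  87 119 156 168 180 195 204
 198 190 167 151 144 137 123 106  86  68  65  66  76 119 157 178 189 181 175 188 200
 177 160 144 131 127 110  83  73  69  68  71  90 124 171 197 204 204 190 175 178 196
 155 146 134 110  86  75  66  64  69  84 121 160 184 200 208 209 209 201 189 175 188
 135 123 102  83  68  64  64  71  98 139 174 196 204 207 209 209 208 209 202 184 177
 112  82  72  66  65  69  69  89 155 188 202 206 209 207 207 208 207 207 206 185 171
  85  70  66  68  69  73  87 109 181 205 208 208 210 208 210 209 208 203 194 178 168
  66  65  68  68  72  85  95 118 182 205 208 208 209 209 208 206 201 187 176 171 178
  67  63  75  87  93  96 100 118 183 207 208 208 208 207 201 192 179 171 176 187 198
  66  72  87  96  99 102 101 115 184 206 209 208 206 198 184 172 168 177 194 204 208
  71  76  86  97 100 102 101 116 181 206 208 200 191 174 165 1
[... 2012 characters left out ...]
9
 133  97  81  77  76  82  98 117 141 154 172 190 203 214 216 219 219 219 220 220 219
 157 123  85  79  90 111 134 154 171 185 196 209 215 218 218 218 219 219 219 219 219
 170 140 105 101 123 146 164 179 197 206 215 217 218 216 218 218 216 218 218 220 219
 178 161 144 144 152 171 192 204 212 216 217 218 219 218 218 218 218 217 219 219 219
 196 177 168 173 184 198 210 214 216 217 219 218 219 218 218 220 219 218 219 219 220
 209 193 188 197 207 216 218 218 218 218 219 219 218 218 219 219 219 218 218 218 219
 215 208 206 212 215 218 218 218 218 219 218 219 218 219 219 219 218 219 218 219 217
0 [0.6 9.7]
0.9 [-7.1  6.1]
1.05 [-7.9  4.9]
ball pred [[396.8, 155.3], [406.5, 155.5], [415.9, 155.5]]
```

The keyway edges have slope 0.57–0.58, which matches an angle of at least 1.05 rad, so the drive is locked. The lever is at about −0.03 rad, and the key, clamp and three bottles are in place with the gripper clear.

```bash
python3 -c "
from cell import *
print(finish_job())"
```

```text
the job is handed in; nothing more can be done
None
```

I handed the job in with no verdict shown. By my last measurements the lever is in neutral, the drive is locked, the clamp is open, the key is home in its dock, and all three bottles stand in their own carrier compartments. The first bottle caught a carrier wall and tilted about 0.4 rad in the grip (the limit is 0.7), but I righted it before release.

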